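# Pack two assay kits and wedge the cartridge tight

## Robot

A 7-joint arm with a two-finger parallel gripper is mounted at the origin on the work surface. World frame = base frame: x ahead of the robot, y to its left, z up, the work surface at z = 0. Lengths are in m, angles in rad, forces in N, time in s.
With the tool pointing down it reaches from about 0.425 to 1.025 m from the base axis. Payload 9.4 kg.
Tool frame: the origin (TCP) lies midway between the tips of the shut fingers; the grasp point (between the pads) lies 19 mm behind it; z points along the fingers, y is the line along which they close (so a half turn about z gives the same grasp; the last joint's range is limited). The gripper opens to 85 mm and grips with 20 to 120 N. Pads are 22 mm wide; open, the fingers measure 114 mm over their backs; the gripper's body (76 mm by 85 mm) begins 54 mm behind the grasp point. The pads swing forward as they close: fully open they stand 13 mm farther back than shut.
Start: joints at [-1.299, 0.599, -0.003, 1.599, 0.002, 0.943, -0.08], TCP at [0.248, 0.681, 0.231] pointing down, gripper open.
Joint ranges: [-2.57, 2.57], [-0.35, 1.97], [-1.29, 1.29], [0.11, 2.56], [-1.05, 4.19], [0.11, 1.86], [-2.63, 2.63]. Speed limits (rad/s): [2.22, 2.22, 3.01, 3.01, 3.14, 3.14, 3.14].

## Interface

Orientations are given as a rotation vector (axis times angle).
In Python, from bench import bot gives the robot as it stands. The module is installed in compiled form; this text tells all that it offers.
- The arm moves only by the tool carry_out, never from a script. Its argument "plan" is a list of rows, each an object with "slide": the shift along the tool's x, y, z in m, a list of three; "spin": the turn about the tool's z in rad; "gripper": the opening, from 0 (shut) to 1 (fully open). In form: [{"slide": [tx, ty, tz], "spin": spin, "gripper": gripper}, ...]. A call has 1 to 5 rows; each row is the pose to reach, as a shift and turn from the pose commanded when the call began, along the tool's axes at that moment; what a row does not reach only later rows make up. A row lasts 1/10 s, in which the tool goes at most 50 mm and 8.59 degrees, less where a joint would pass 70% of its speed; a pose out of reach is approached as far as the arm can. A call with a gripper value outside its range is refused whole. The fingers move at their own pace and stop on an object; the grip force is fixed at half the most. Time passes only in rows, so rows that repeat a pose let the fingers close. It gives the time, the measured TCP pose, the force, the opening and the grip force at its end, in the units of the state.
- bot.state(): the state, without advancing time (a new reading comes with each control period).
- bot.capture(name): name is "side" or "top"; returns the picture (400x640x3 uint8, red, green, blue); there is no depth.
- bot.get_calibration(name): a dict with "fovy" (degrees; the focal length in pixels is half the picture's height over the tangent of half this angle, whatever the lens; pixels are square), "cx", "cy" (the principal point, pixels), "view" (4x4, takes a point from world to camera coordinates). Camera axes: x right, y up, looking along -z (the intrinsics and any distortion apply to the point x, -y, -z); pixel columns grow to the right and rows downward; lengths in m; the calibration is good to about 2 mm. A picture is of the moment at which its call begins. get_calibration takes no time and is no camera call.
- bot.job_done(): hands the job in; it is judged then, once.
Trained networks look in the newest picture that a camera, given by its name, has taken for a name from the list of things; names that differ only in an ending like _2 or _b are one class to them, and where a whole thing is asked for, a point or a joint stands for the part that bears it (a point fixed in the world has none). Each returns a list of dicts, best first, with "conf" (0 to 1); they miss things now and then, are a little off and sometimes report something else, mostly with a low value. They report only what shows in the picture. A call takes as long as a camera call.
- bot.find_in(name, camera): "extent" ([centre column, centre row, width, height] in pixels, round what is visible of it).
The state is a dict: "time": time; "qpos": joint angles; "joint_vel": joint speeds; "joint_efforts": joint torques, N m; "tcp_pos": TCP position; "ee_rot": TCP orientation; "wrist_force": force on the tool from outside, world axes, zero at the start; "wrist_torque": the same for the moment, N m; "finger_gap": opening from 0.0 (shut) to 1.0 (fully open); "grasp_force": force on a finger pad.
Only numpy, scipy, OpenCV 4.12 (cv2) and the standard library are available. Lean on these libraries where they do the work, as an engineer would, in place of code of your own. Each camera call takes 0.05 s, during which the arm holds its last target. There are 200 camera calls.

## Task

Make up two assay kits from the stock on the bench. Blue carrier: the white cartridge lengthwise in the long bay, locked tight by pushing the wooden wedge down hard, tip first, between it and an end stop, and the amber bottle in the square bay; yellow carrier: the red-capped bottle in one bay and the aluminium cooling block in the other. Everything stands upright on its bay's floor (the wedge stays jammed above it); don't tip the bottles over, and leave the green-capped bottle, the beaker and the mouse where they are.

Things in the scene. Friction and masses are not known exactly. Their poses are not given: they have to be found in the camera images.
- carrier_blue: Blue open carrier, fixed, 78 mm (x) by 166 mm (y). Origin: centre of underside, z up. Floor 5 mm thick, walls 6 mm thick, 20 mm high, but the long bay's two end stops (walls across y, at y = -80 and +8 mm) are 55 mm high. Long bay between them: floor 66 (x) by 82 mm (y), centre y = -36 mm. Square bay for a bottle: 66 by 66 mm, centre y = +44 mm.
- carrier_yellow: Yellow open carrier, fixed to the bench, 78 mm (x) by 150 mm (y). Origin: centre of underside, z up. Floor 5 mm thick, walls 6 mm thick and 20 mm high. Two equal square bays, 66 by 66 mm, centres at y = -36 and y = +36 mm.
- cartridge: White block with a grey top and twelve black wells, 42 mm (x) by 60 mm (y) by 50 mm high, 0.2 kg, upright. Origin: centre of underside, z up. In the long bay its y lies along the carrier's y (either way round) and its top is level with the end stops; 22 mm stay free along y: set it within 4 mm of one stop, so that the wedge finds its gap at the other.
- wedge: Pale wooden wedge, tip down, 30 mm wide (x), 81 mm tall; thickness (y) 10 mm at the tip, 30 mm from 60 mm height up (head). Origin: centre of the tip, z up. Loose in a fixed grey stand 46 x 34 x 24 mm, tip 4 mm over the bench; lift out by the head, gripped across x. Goes in with x along the carrier's x. Let go, push on the head from above with 12 to 20 N: it jams, tip about 14 mm over the floor.
- bottle_amber: Brown amber bottle with a black cap and a paper label. 60 ml bottle, standing: body 40 mm diameter up to 66 mm, shoulder, cap 29 mm diameter from 77 to 95 mm height; about 0.12 kg. Origin: centre of its underside, z up.
- bottle_red: White bottle with a red cap. 60 ml bottle, standing: body 40 mm diameter up to 66 mm, shoulder, cap 29 mm diameter from 77 to 95 mm height; about 0.12 kg. Origin: centre of its underside, z up.
- cold_block: Square aluminium cooling block with nine orange tube caps on top, 48 by 48 by 50 mm high (caps to 55 mm), sides along its x and y, about 0.25 kg. Origin: centre of its underside, z up.
- bottle_green: Not needed in these kits: white bottle with a green cap, to be left alone. 60 ml bottle, standing: body 40 mm diameter up to 66 mm, shoulder, cap 29 mm diameter from 77 to 95 mm height; about 0.12 kg. Origin: centre of its underside, z up.
- beaker: Bystander: empty glass beaker, 68 mm diameter, 90 mm high, to be left alone. Origin: centre of its underside.
- mouse: Bystander: pale grey round cordless mouse, 58 mm across, 31 mm high, to be left alone. Origin: centre of its underside.

How it is judged:
By the outcome, as a careful person would: the job done as asked, in the order asked, and still so for the second after the job is handed in, with the robot touching nothing.
It also fails if it takes over 112 s, if anything falls off the work surface, if the arm or the gripper's body presses on something with over 40 N, if the wrist force passes 120 N, or if a joint passes its speed limit or range.

## Working session

There is one attempt and no reset: what is moved stays moved. The work goes in short steps, Python scripts to look and compute and a tool call to move; the robot and the scene stay as the last step left them, time stands still between calls to the robot, and variables do not carry over. Pictures are saved under pics/ and viewed, at most 14 in all, crops included, and the job is handed in when it is done.

Besides the shell and the picture viewer there is one more tool, called after "Emit:" by a JSON object that holds its "op" and its "data", one argument or row to a line. carry_out: Moves the arm, as the interface text tells. Its arguments: {"type":"object","properties":{"plan":{"type":"array","items":{"type":"object","properties":{"slide":{"type":"array","items":{"type":"number"}},"spin":{"type":"number"},"gripper":{"type":"number"}}}}},"required":["plan"]}

```bash
mkdir -p pics; python3 - <<'E'
from bench import bot
import cv2,numpy as np
np.set_printoptions(precision=4,suppress=True)
for n in("side","top"):
    im=bot.capture(n); cv2.imwrite(f"pics/{n}0.png",im[:,:,::-1])
    c=bot.get_calibration(n); print(n,{k:v for k,v in c.items()})
    for o in "carrier_blue carrier_yellow cartridge wedge bottle_amber bottle_red cold_block bottle_green beaker mouse".split():
        r=bot.find_in(o,n); print(o,[(np.round(d["extent"],1).tolist(),round(d["conf"],2)) for d in r[:2]])
s=bot.state();print(s)
E
```

```text
side {'fovy': 43.72684756063294, 'cx': 319.6253882440688, 'cy': 201.62600161595023, 'view': array([[ 0.9889, -0.1486, -0.0029, -0.4857],
       [ 0.1099,  0.7181,  0.6872, -0.0744],
       [-0.1   , -0.6798,  0.7265, -1.3357],
       [ 0.    ,  0.    ,  0.    ,  1.    ]])}
carrier_blue [([307.3, 176.6, 35.6, 43.6], 0.83)]
carrier_yellow [([320.9, 249.9, 34.9, 52.9], 0.91)]
cartridge [([395.3, 288.2, 30.4, 35.7], 0.91), ([361.6, 150.1, 15.9, 29.2], 0.53)]
wedge [([365.8, 176.2, 19.2, 20.0], 0.5)]
bottle_amber [([375.6, 242.4, 16.7, 35.5], 0.87)]
bottle_red [([365.4, 212.0, 19.6, 36.2], 0.71)]
cold_block [([349.9, 130.0, 21.8, 22.0], 0.82)]
bottle_green [([360.6, 149.2, 18.5, 35.3], 0.82)]
beaker [([300.5, 356.1, 39.8, 51.9], 0.82)]
mouse []
top {'fovy': 50.63746116589391, 'cx': 317.60475113681696, 'cy': 199.44057650147516, 'view': array([[-0.0094, -0.9999, -0.0036,  0.0293],
       [ 0.9929, -0.0098,  0.1187, -0.5165],
       [-0.1187, -0.0025,  0.9929, -1.2166],
       [ 0.    ,  0.    ,  0.    ,  1.    ]])}
carrier_blue [([385.4, 166.8, 12.3, 16.8], 0.62), ([282.5, 216.9, 56.2, 29.9
[... 331 characters left out ...]
]
bottle_green [([348.0, 169.8, 14.7, 16.3], 0.63), ([309.1, 157.9, 16.9, 15.6], 0.54)]
beaker [([488.1, 244.8, 38.9, 22.5], 0.94)]
mouse [([174.6, 251.9, 19.6, 21.9], 0.81)]
{'time': 1.1, 'qpos': array([-1.2987,  0.5993, -0.0025,  1.5994,  0.0018,  0.9429, -0.0798]), 'joint_vel': array([ 0.0002,  0.    ,  0.0003, -0.0013,  0.0013, -0.0003,  0.0002]), 'joint_efforts': array([ -0.0005, -77.6211,   1.5638, -25.8402,   0.0124,   0.002 ,
        -0.    ]), 'tcp_pos': array([0.2478, 0.6814, 0.2313]), 'ee_rot': array([0.5451, 3.0939, 0.    ]), 'wrist_force': array([-0.1892, -0.3889,  0.3695]), 'wrist_torque': array([-0.0396, -0.0058, -0.0276]), 'grasp_force': 0.0, 'finger_gap': 1.0013728210825807}
```

```bash
python3 - <<'E'
import cv2
a=cv2.imread("pics/side0.png")[90:400,240:480]
b=cv2.imread("pics/top0.png")[120:280,150:530]
cv2.imwrite("pics/side0c.png",cv2.resize(a,None,fx=1.93,fy=1.93,interpolation=cv2.INTER_CUBIC))
cv2.imwrite("pics/top0c.png",cv2.resize(b,None,fx=2.1,fy=2.1,interpolation=cv2.INTER_CUBIC))
E
```

```text
(no output)
```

View pics/side0c.png

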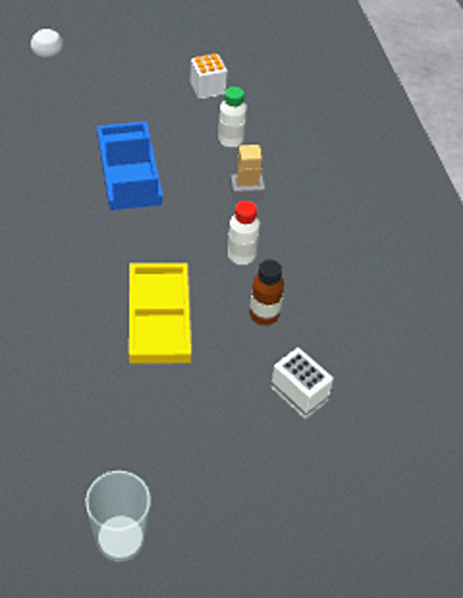

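View pics/top0c.png

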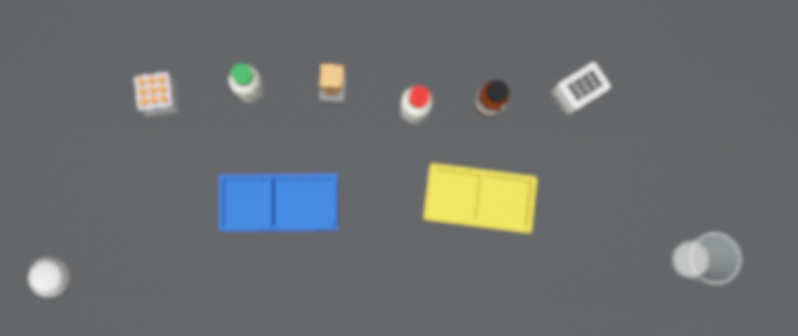

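```bash
cat > h.py <<'E'
import cv2,numpy as np
from scipy.optimize import minimize
from scipy.spatial.transform import Rotation as R
np.set_printoptions(precision=4,suppress=True)
def proj(P,c):
    V=c["view"];q=P@V[:3,:3].T+V[:3,3];f=200/np.tan(np.radians(c["fovy"]/2))
    return np.c_[c["cx"]-f*q[:,0]/q[:,2],c["cy"]+f*q[:,1]/q[:,2]]
def box(a,b,z0,z1,cx=0,cy=0):
    return np.array([[cx+i*a/2,cy+j*b/2,z] for i in(-1,1) for j in(-1,1) for z in(z0,z1)])/1e3
def cyl(r,z0,z1):
    t=np.linspace(0,2*np.pi,24,endpoint=False)
    return np.vstack([np.c_[r*np.cos(t),r*np.sin(t),0*t+z] for z in(z0,z1)])/1e3
bottle=np.vstack([cyl(20,0,66),cyl(14.5,77,95)])
M=dict(carrier_blue=np.vstack([box(78,166,0,20),box(78,6,0,55,0,-80),box(78,6,0,55,0,8)]),
 carrier_yellow=box(78,150,0,20),cartridge=box(42,60,0,50),
 wedge=np.vstack([box(30,30,64,85),box(30,16.7,24,24)]),bottle_amber=bottle,bottle_red=bottle,
 cold_block=np.vstack([box(48,48,0,50),box(40,40,50,55)]))
def pts(n,p):
    c,s=np.cos(p[2]),np.sin(p[2]);m=M[n]
    return m@np.array([[c,s,0],[-s,c,0],[0,0,1]])+[p[0],p[1],p[3]]
def hull(n,p,c): return cv2.convexHull(proj(pts(n,p),c).astype(np.float32))
def mask(im,n,roi,th):
    hsv=cv2.cvtColor(im,cv2.COLOR_RGB2HSV).astype(int);i=im.astype(int)
    bg=np.median(i.reshape(-1,3)[::7],0)
    x,y,w,h=roi;m=np.zeros(im.shape[:2],bool);
    m[max(0,int(y-h/2-5)):int(y+h/2+6),max(0,int(x-w/2-5)):int(x+w/2+6)]=1
    k=4;big=cv2.resize(im,None,fx=k,fy=k,interpolation=cv2.INTER_CUBIC).astype(int)
    d=np.abs(big-bg).max(2) if n!="wedge" else np.abs((big[:,:,0]-big[:,:,2])-(bg[0]-bg[2]))
    b=((d>th)&cv2.resize(m.astype(np.uint8),None,fx=k,fy=k,interpolation=0).astype(bool)).astype(np.uint8)
    cs,_=cv2.findContours(b,0,2);c=max(cs,key=cv2.contourArea)
    return ((cv2.convexHull(c).astype(np.float32)+.5)/k-.5)
def iou(a,b):
    x=cv2.intersectConvexConvex(a,b)[0];u=cv2.contourArea(a)+cv2.contourArea(b)-x
    return x/u
E
cat > fit.py <<'E'
from h import *
from bench import bot
im={n:cv2.imread(f"pics/{n}0.png")[:,:,::-1].copy() for n in("side","top")}
C={n:bot.get_calibration(n) for n in im}
box_=dict(carrier_blue=([307.3,176.6,35.6,43.6],[282.5,216.9,56.2,29.9],60,0),
carrier_yellow=([322,252,34.9,52.9],[378.4,215.8,53,33],60,-.1),
cartridge=([396,288.2,30.4,35.7],[427,161.4,28,24],55,-1),
wedge=([368,174,16,20],[308,157,14,15],45,0),
bottle_amber=([378.5,242,16.7,34],[385,166,17,18],25,0),
bottle_red=([366,212,19,36],[348,169,18,20],55,0),
cold_block=([349,129,22,24],[224,164,21,22],55,0))
f=423
for n,(s,t,th,yaw) in box_.items():
    H={k:mask(im[k],n,r,th) for k,r in(("side",s),("top",t))}
    c0=np.array(t[:2])
    g=minimize(lambda p:np.sum((proj(np.array([[p[0],p[1],.03]]),C["top"])[0]-c0)**2),[.6,0]).x
    best=None
    cost=lambda p:-sum(iou(H[k],hull(n,p,C[k])) for k in H)
    rnd="bottle" in n
    for y in ([0] if rnd else [yaw,yaw-.4,yaw+.4]):
      for z in(0,1):
        x0=np.array([g[0],g[1],y,0.]);d=np.array([.01,.01,.15,.004])
        sim=np.vstack([x0]+[x0+np.eye(4)[i]*d[i] for i in range(4)])
        fr=(lambda q:cost(np.r_[q[:3],q[3]*z])+ (q[2]**2 if rnd else 0))
        r=minimize(fr,x0,method="Nelder-Mead",options=dict(initial_simplex=sim,maxiter=800))
        r.x[3]*=z;r=(r.fun,z,r.x); print(n,r[1],np.round(r[2],4),round(r[0],3),[round(iou(H[k],hull(n,r[2],C[k])),3) for k in H])
E
python3 fit.py
```

```text
carrier_blue 0 [ 0.4695  0.1325 -0.0067  0.    ] -1.913 [0.947, 0.966]
carrier_blue 1 [ 0.4694  0.1313 -0.0062  0.0022] -1.925 [0.954, 0.971]
carrier_blue 0 [ 0.4695  0.1325 -0.0067 -0.    ] -1.913 [0.947, 0.966]
carrier_blue 1 [ 0.4694  0.1313 -0.0062  0.0022] -1.925 [0.954, 0.971]
carrier_blue 0 [ 0.4695  0.1325 -0.0067  0.    ] -1.913 [0.947, 0.966]
carrier_blue 1 [ 0.4694  0.1313 -0.0062  0.0022] -1.925 [0.954, 0.971]
carrier_yellow 0 [ 0.4744 -0.1538 -0.1389  0.    ] -1.898 [0.966, 0.932]
carrier_yellow 1 [ 0.4741 -0.1566 -0.1455  0.0052] -1.922 [0.981, 0.941]
carrier_yellow 0 [ 0.4743 -0.1538 -0.1389 -0.    ] -1.898 [0.966, 0.932]
carrier_yellow 1 [ 0.4741 -0.1566 -0.1456  0.0051] -1.922 [0.981, 0.941]
carrier_yellow 0 [ 0.4744 -0.1538 -0.139   0.    ] -1.898 [0.966, 0.932]
carrier_yellow 1 [ 0.4741 -0.1566 -0.1456  0.0051] -1.922 [0.981, 0.941]
cartridge 0 [ 0.6285 -0.3012 -2.6122  0.    ] -1.72 [0.822, 0.898]
cartridge 1 [ 0.6277 -0.3006 -1.6536  0.0078] -1.421 [0.755, 0.666]
cartridge 0 [ 0.6285 -0.3012 -2.6123  0.    ] -1.72 [0.822, 0.898]
cartridge 1 [ 0.6276 -0.3016 -2.64
[... 532 characters left out ...]
 [0.97, 0.919]
bottle_amber 0 [ 0.6127 -0.1726 -0.0106  0.    ] -1.842 [0.947, 0.896]
bottle_amber 1 [ 0.6126 -0.1731 -0.008   0.0022] -1.849 [0.954, 0.895]
bottle_red 0 [ 0.6058 -0.0648  0.0155  0.    ] -1.841 [0.935, 0.906]
bottle_red 1 [ 0.6054 -0.0653  0.0171  0.0031] -1.869 [0.947, 0.922]
cold_block 0 [ 0.629   0.3052  0.1589 -0.    ] -1.564 [0.732, 0.832]
cold_block 1 [ 0.6312  0.3086  0.2501 -0.0061] -1.579 [0.736, 0.843]
cold_block 0 [0.629  0.3052 0.1586 0.    ] -1.564 [0.732, 0.832]
cold_block 1 [ 0.6312  0.3086  0.2496 -0.0061] -1.579 [0.736, 0.843]
cold_block 0 [0.629  0.3052 0.1582 0.    ] -1.564 [0.732, 0.832]
cold_block 1 [ 0.6312  0.3086  0.25   -0.0061] -1.579 [0.736, 0.843]
```

```bash
cat > ov.py <<'E'
from h import *
from bench import bot
C={n:bot.get_calibration(n) for n in ("side","top")}
def tile(n,k,p,roi,f=9,sz=44,src=None):
    im=cv2.imread(src or f"pics/{k}0.png");x,y=int(roi[0]),int(roi[1]);h=sz//2
    a=cv2.resize(im[y-h:y+h,x-h:x+h],None,fx=f,fy=f,interpolation=cv2.INTER_CUBIC)
    q=hull(n,p,C[k])
    cv2.polylines(a,[np.int32((q+.5-[x-h,y-h])*f)],True,(0,0,255),1);return a
E
python3 - <<'E'
from ov import *
from scipy import *
c=[.6285,-.3012,-2.6122,0];b=[.629,.3052,.158,0]
a=[[tile("cartridge","side",c,(396,288),7),tile("cartridge","top",c,(427,161),7)],[tile("cold_block","side",b,(349,129),7),tile("cold_block","top",b,(224,164),7)]]
im=np.vstack([np.hstack(r) for r in a]);cv2.imwrite("pics/ov1.png",cv2.resize(im,(590,590)))
E
```

```text
(no output)
```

View pics/ov1.png

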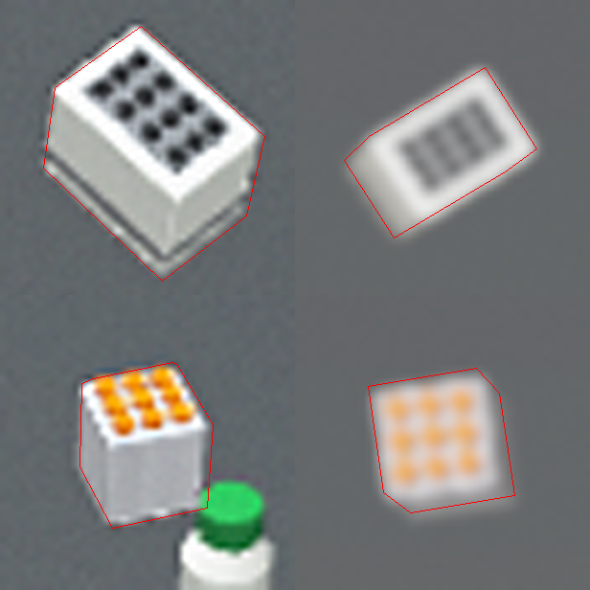

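```bash
sed -i 's/    b=((d>th)/    d[(big[:,:,1]>big[:,:,0]+12)\&(n=="cold_block")]=0\n&/' h.py
sed -i 's/28,24\],55,-1/28,24],28,.5/; s/cold_block=(\[349,129,22,24\]/cold_block=([347,127,16,19]/; s/21,22\],55,0/21,22],40,0.1/' fit.py
sed -i 's/^f=423/for k in list(box_):\n    if k not in("cartridge","cold_block"): del box_[k]/' fit.py; python3 fit.py|sort -u
```

```text
cartridge 0 [ 0.6279 -0.3001  0.5421 -0.    ] -1.828 [0.983, 0.844]
cartridge 0 [ 0.6279 -0.3001  0.5422  0.    ] -1.828 [0.983, 0.844]
cartridge 1 [ 0.6268 -0.3022  0.5377  0.004 ] -1.844 [0.986, 0.859]
cartridge 1 [ 0.6268 -0.3022  0.5378  0.004 ] -1.844 [0.986, 0.859]
cartridge 1 [ 0.6269 -0.3021  0.5378  0.0039] -1.844 [0.986, 0.859]
cold_block 0 [0.6275 0.3057 0.1151 0.    ] -1.885 [0.965, 0.921]
cold_block 0 [0.6275 0.3057 0.1152 0.    ] -1.885 [0.965, 0.921]
cold_block 1 [ 0.6276  0.3058  0.116  -0.0002] -1.885 [0.964, 0.921]
cold_block 1 [ 0.6276  0.3058  0.1161 -0.0002] -1.885 [0.964, 0.921]
```

```bash
cat > go.py <<'E'
import sys
from h import *
from bench import bot
def to(x,y,z,a,s=None):
    s=s or bot.state();Q=R.from_rotvec(s["ee_rot"]).as_matrix()
    d=Q.T@(np.array([x,y,z])-s["tcp_pos"]);b=np.arctan2(Q[1,1],Q[0,1])
    sp=-((a-b+np.pi/2)%np.pi-np.pi/2)
    print("slide",np.round(d,4),"spin",round(sp,4),"alt",round(sp-np.sign(sp)*np.pi,3),"yang",round(b,3),"q",s["qpos"],"t",round(s["time"],2),"F",s["wrist_force"],"tcp",s["tcp_pos"])
if __name__=="__main__": to(*map(float,sys.argv[1:5]))
E
python3 go.py .6275 -.301 .231 .538
```

```text
slide [-0.6926 -0.7934  0.0003] spin 0.684 alt -2.458 yang 1.222 q [-1.2987  0.5993 -0.0025  1.5994  0.0018  0.9429 -0.0798] t 1.1 F [-0.1892 -0.3889  0.3695] tcp [0.2478 0.6814 0.2313]
```

Emit:
{"op": "carry_out", "data": {
  "plan": [
    {"slide": [-0.165, -0.188, 0], "spin": 0, "gripper": 1},
    {"slide": [-0.165, -0.188, 0], "spin": 0, "gripper": 1},
    {"slide": [-0.165, -0.188, 0], "spin": 0, "gripper": 1},
    {"slide": [-0.165, -0.188, 0], "spin": 0, "gripper": 1},
    {"slide": [-0.165, -0.188, 0], "spin": 0, "gripper": 1}
  ]
}}

```text
time: 1.6
tcp_pos: [0.3391, 0.4466, 0.2315]
ee_rot: [0.545, 3.094, 0.001]
wrist_force: [1.2, -0.3, 0.6]
finger_gap: 1.003
grasp_force: 0.0
```

Emit:
{"op": "carry_out", "data": {
  "plan": [
    {"slide": [-0.165, -0.188, 0], "spin": 0, "gripper": 1},
    {"slide": [-0.165, -0.188, 0], "spin": 0, "gripper": 1},
    {"slide": [-0.165, -0.188, 0], "spin": 0, "gripper": 1},
    {"slide": [-0.165, -0.188, 0], "spin": 0, "gripper": 1},
    {"slide": [-0.165, -0.188, 0], "spin": 0, "gripper": 1}
  ]
}}

```text
time: 2.1
tcp_pos: [0.4299, 0.2137, 0.2317]
ee_rot: [0.545, 3.093, 0.001]
wrist_force: [0.9, -0.7, -0.4]
finger_gap: 0.998
grasp_force: 0.0
```

Emit:
{"op": "carry_out", "data": {
  "plan": [
    {"slide": [-0.165, -0.188, 0], "spin": 0, "gripper": 1},
    {"slide": [-0.165, -0.188, 0], "spin": 0, "gripper": 1},
    {"slide": [-0.165, -0.188, 0], "spin": 0, "gripper": 1},
    {"slide": [-0.165, -0.188, 0], "spin": 0, "gripper": 1},
    {"slide": [-0.165, -0.188, 0], "spin": 0, "gripper": 1}
  ]
}}

```text
time: 2.6
tcp_pos: [0.5207, -0.0195, 0.2317]
ee_rot: [0.545, 3.093, 0.0]
wrist_force: [1.2, 0.6, -0.1]
finger_gap: 1.0
grasp_force: 0.0
```

Emit:
{"op": "carry_out", "data": {
  "plan": [
    {"slide": [-0.165, -0.188, 0], "spin": 0, "gripper": 1},
    {"slide": [-0.165, -0.188, 0], "spin": 0, "gripper": 1},
    {"slide": [-0.165, -0.188, 0], "spin": 0, "gripper": 1},
    {"slide": [-0.165, -0.188, 0], "spin": 0, "gripper": 1},
    {"slide": [-0.165, -0.188, 0], "spin": 0, "gripper": 1}
  ]
}}

```text
time: 3.1
tcp_pos: [0.6114, -0.2525, 0.2315]
ee_rot: [0.545, 3.093, 0.0]
wrist_force: [0.7, 1.3, -0.2]
finger_gap: 1.0
grasp_force: 0.0
```

```bash
python3 go.py .6275 -.301 .1 .538
```

```text
slide [-0.0316 -0.0401  0.1315] spin 0.684 alt -2.458 yang 1.222 q [ 0.2415  0.5223  0.098   1.759  -0.0645  0.8629  1.5904] t 3.1 F [ 0.709   1.2543 -0.2078] tcp [ 0.6114 -0.2525  0.2315]
```

Emit:
{"op": "carry_out", "data": {
  "plan": [
    {"slide": [-0.0316, -0.0401, 0], "spin": 0.684, "gripper": 1},
    {"slide": [-0.0316, -0.0401, 0.04], "spin": 0.684, "gripper": 1},
    {"slide": [-0.0316, -0.0401, 0.09], "spin": 0.684, "gripper": 1},
    {"slide": [-0.0316, -0.0401, 0.1315], "spin": 0.684, "gripper": 1},
    {"slide": [-0.0316, -0.0401, 0.1315], "spin": 0.684, "gripper": 1}
  ]
}}

```text
time: 3.6
tcp_pos: [0.6238, -0.2971, 0.0935]
ee_rot: [-1.554, -2.72, 0.002]
wrist_force: [-0.6, 0.1, 0.5]
finger_gap: 1.001
grasp_force: 0.0
```

```bash
python3 go.py .6275 -.301 .018 .538
```

```text
slide [-0.0058  0.0017  0.0755] spin -0.0054 alt 3.136 yang 0.533 q [ 0.2098  0.7292  0.2465  1.7879 -0.2659  0.6664  1.1402] t 3.6 F [-0.6404  0.1059  0.4505] tcp [ 0.6238 -0.2971  0.0935]
```

Emit:
{"op": "carry_out", "data": {
  "plan": [
    {"slide": [0, 0, 0], "spin": 0, "gripper": 1},
    {"slide": [0, 0, 0], "spin": 0, "gripper": 1}
  ]
}}

```text
time: 3.8
tcp_pos: [0.6274, -0.2992, 0.1004]
ee_rot: [1.547, 2.733, -0.0]
wrist_force: [-0.6, -0.6, -0.3]
finger_gap: 1.001
grasp_force: 0.0
```

```bash
python3 go.py .6275 -.301 .018 .538
```

```text
slide [-0.0015 -0.0009  0.0824] spin 0.0029 alt -3.139 yang 0.541 q [ 0.2102  0.7212  0.2469  1.7826 -0.2628  0.6688  1.146 ] t 3.8 F [-0.6252 -0.5774 -0.2715] tcp [ 0.6274 -0.2992  0.1004]
```

Emit:
{"op": "carry_out", "data": {
  "plan": [
    {"slide": [-0.0015, -0.001, 0.04], "spin": 0, "gripper": 1},
    {"slide": [-0.0015, -0.001, 0.07], "spin": 0, "gripper": 1},
    {"slide": [-0.0015, -0.001, 0.082], "spin": 0, "gripper": 1},
    {"slide": [-0.0015, -0.001, 0.082], "spin": 0, "gripper": 1},
    {"slide": [-0.0015, -0.001, 0.082], "spin": 0, "gripper": 0.2}
  ]
}}

```text
time: 4.3
tcp_pos: [0.6276, -0.3013, 0.0193]
ee_rot: [1.549, 2.731, 0.0]
wrist_force: [0.1, -0.7, -0.7]
finger_gap: 0.854
grasp_force: 0.0
```

Emit:
{"op": "carry_out", "data": {
  "plan": [
    {"slide": [0, 0, 0], "spin": 0, "gripper": 0.2},
    {"slide": [0, 0, 0], "spin": 0, "gripper": 0.2},
    {"slide": [0, 0, 0], "spin": 0, "gripper": 0.2},
    {"slide": [0, 0, 0], "spin": 0, "gripper": 0.2},
    {"slide": [0, 0, 0], "spin": 0, "gripper": 0.2}
  ]
}}

```text
time: 4.8
tcp_pos: [0.6276, -0.3011, 0.0195]
ee_rot: [1.55, 2.73, 0.0]
wrist_force: [-0.6, -0.1, 6.5]
finger_gap: 0.478
grasp_force: 62.1
```

```bash
python3 - <<'E'
from go import *
im=bot.capture("side");cv2.imwrite("pics/side1.png",im[:,:,::-1])
from ov import tile
cv2.imwrite("pics/ov2.png",tile("cartridge","side",[.6275,-.301,.538,0],(395,270),7,80,"pics/side1.png"))
to(.472,.106,.2,-.0065)
E
```

```text
slide [ 0.429   0.0753 -0.1812] spin 0.5448 alt -2.597 yang 0.538 q [ 0.2408  0.8255  0.2027  1.8089 -0.2947  0.5343  1.1728] t 4.85 F [0.1272 0.0827 5.8515] tcp [ 0.6276 -0.3011  0.0195]
```

View pics/ov2.png

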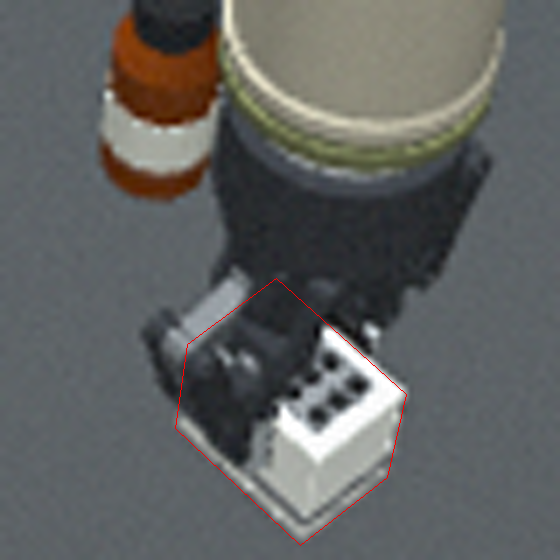

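Emit:
{"op": "carry_out", "data": {
  "plan": [
    {"slide": [0, 0, -0.03], "spin": 0, "gripper": 0.2},
    {"slide": [0, 0, -0.08], "spin": 0, "gripper": 0.2},
    {"slide": [0, 0, -0.13], "spin": 0, "gripper": 0.2},
    {"slide": [0, 0, -0.17], "spin": 0, "gripper": 0.2},
    {"slide": [0, 0, -0.18], "spin": 0, "gripper": 0.2}
  ]
}}

```text
time: 5.35
tcp_pos: [0.6285, -0.3019, 0.2036]
ee_rot: [1.547, 2.725, 0.002]
wrist_force: [-0.1, -0.3, -2.1]
finger_gap: 0.487
grasp_force: 61.9
```

Emit:
{"op": "carry_out", "data": {
  "plan": [
    {"slide": [0.043, 0.007, 0], "spin": 0, "gripper": 0.2},
    {"slide": [0.086, 0.014, 0], "spin": 0, "gripper": 0.2},
    {"slide": [0.129, 0.021, 0], "spin": 0, "gripper": 0.2},
    {"slide": [0.172, 0.028, 0], "spin": 0, "gripper": 0.2},
    {"slide": [0.215, 0.036, 0], "spin": 0, "gripper": 0.2}
  ]
}}

```text
time: 5.85
tcp_pos: [0.546, -0.0961, 0.1973]
ee_rot: [-1.551, -2.731, 0.0]
wrist_force: [1.0, 1.3, -2.9]
finger_gap: 0.481
grasp_force: 61.8
```

Emit:
{"op": "carry_out", "data": {
  "plan": [
    {"slide": [0.043, 0.007, 0], "spin": 0.11, "gripper": 0.2},
    {"slide": [0.086, 0.014, 0], "spin": 0.22, "gripper": 0.2},
    {"slide": [0.129, 0.021, 0], "spin": 0.33, "gripper": 0.2},
    {"slide": [0.172, 0.028, 0], "spin": 0.44, "gripper": 0.2},
    {"slide": [0.212, 0.035, 0], "spin": 0.545, "gripper": 0.2}
  ]
}}

```text
time: 6.35
tcp_pos: [0.4674, 0.104, 0.1975]
ee_rot: [-2.233, -2.209, 0.001]
wrist_force: [1.6, 0.9, -2.9]
finger_gap: 0.486
grasp_force: 61.9
```

Emit:
{"op": "carry_out", "data": {
  "plan": [
    {"slide": [0, 0, 0], "spin": 0, "gripper": 0.2},
    {"slide": [0, 0, 0], "spin": 0, "gripper": 0.2},
    {"slide": [0, 0, 0], "spin": 0, "gripper": 0.2}
  ]
}}

```text
time: 6.65
tcp_pos: [0.469, 0.1015, 0.1977]
ee_rot: [2.229, 2.214, -0.0]
wrist_force: [-0.5, -0.4, -2.6]
finger_gap: 0.484
grasp_force: 61.8
```

```bash
python3 go.py .4693 .102 .09 -.0065
```

```text
slide [0.0005 0.0003 0.1077] spin -0.0003 alt 3.141 yang -0.007 q [-0.6951  0.3918  0.4936  2.2046 -0.3194  0.6123  0.0239] t 6.65 F [-0.5104 -0.3588 -2.6046] tcp [0.469  0.1015 0.1977]
```

Emit:
{"op": "carry_out", "data": {
  "plan": [
    {"slide": [0.0005, 0, 0.05], "spin": 0, "gripper": 0.2},
    {"slide": [0.0005, 0, 0.09], "spin": 0, "gripper": 0.2},
    {"slide": [0.0005, 0, 0.108], "spin": 0, "gripper": 0.2},
    {"slide": [0.0005, 0, 0.118], "spin": 0, "gripper": 0.2},
    {"slide": [0.0005, 0, 0.125], "spin": 0, "gripper": 0.2}
  ]
}}

```text
time: 7.15
tcp_pos: [0.4694, 0.1014, 0.0723]
ee_rot: [2.232, 2.211, -0.001]
wrist_force: [-0.4, -0.4, -1.5]
finger_gap: 0.482
grasp_force: 61.5
```

Emit:
{"op": "carry_out", "data": {
  "plan": [
    {"slide": [0, 0, 0.008], "spin": 0, "gripper": 0.2},
    {"slide": [0, 0, 0.015], "spin": 0, "gripper": 0.2},
    {"slide": [0, 0, 0.02], "spin": 0, "gripper": 0.2},
    {"slide": [0, 0, 0.02], "spin": 0, "gripper": 0.2}
  ]
}}

```text
time: 7.55
tcp_pos: [0.4689, 0.1029, 0.0526]
ee_rot: [-2.229, -2.214, 0.0]
wrist_force: [0.5, -0.3, -3.1]
finger_gap: 0.479
grasp_force: 61.5
```

```bash
python3 - <<'E'
from go import *
from ov import tile
for k in("side","top"):
    im=bot.capture(k);cv2.imwrite(f"pics/{k}2.png",im[:,:,::-1])
a=np.hstack([tile("carrier_blue",k,[.4695,.132,-.0065,0],r,6,64,f"pics/{k}2.png") for k,r in(("side",(310,175)),("top",(285,212)))])
cv2.imwrite("pics/ov3.png",a);to(.4693,.102,.0255,-.0065)
E
```

```text
slide [-0.0009  0.0003  0.0275] spin -0.0003 alt 3.141 yang -0.007 q [-0.4831  0.6345  0.2163  2.3009 -0.537   0.2513  0.2083] t 7.65 F [ 1.2229 -0.3697 -3.2896] tcp [0.469  0.1029 0.053 ]
```

View pics/ov3.png

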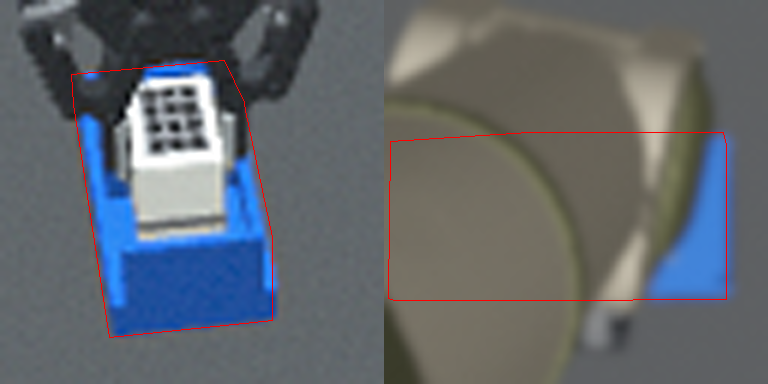

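Emit:
{"op": "carry_out", "data": {
  "plan": [
    {"slide": [0, 0, 0.015], "spin": 0, "gripper": 0.2},
    {"slide": [0, 0, 0.022], "spin": 0, "gripper": 0.2},
    {"slide": [0, 0, 0.026], "spin": 0, "gripper": 0.2},
    {"slide": [0, 0, 0.026], "spin": 0, "gripper": 0.2},
    {"slide": [0, 0, 0.026], "spin": 0, "gripper": 0.2}
  ]
}}

```text
time: 8.15
tcp_pos: [0.469, 0.1028, 0.027]
ee_rot: [2.229, 2.213, 0.0]
wrist_force: [-0.3, -0.9, -2.4]
finger_gap: 0.481
grasp_force: 61.8
```

Emit:
{"op": "carry_out", "data": {
  "plan": [
    {"slide": [0.001, 0, 0], "spin": 0, "gripper": 0.2},
    {"slide": [0.002, 0, 0], "spin": 0, "gripper": 0.2},
    {"slide": [0.003, 0, 0], "spin": 0, "gripper": 0.2}
  ]
}}

```text
time: 8.45
tcp_pos: [0.4691, 0.1058, 0.027]
ee_rot: [2.229, 2.213, 0.0]
wrist_force: [0.1, -4.9, 0.4]
finger_gap: 0.48
grasp_force: 62.0
```

Emit:
{"op": "carry_out", "data": {
  "plan": [
    {"slide": [0.001, 0, 0], "spin": 0, "gripper": 0.2},
    {"slide": [0.001, 0, 0], "spin": 0, "gripper": 0.2}
  ]
}}

```text
time: 8.65
tcp_pos: [0.469, 0.1057, 0.027]
ee_rot: [2.229, 2.212, -0.001]
wrist_force: [0.4, -5.5, 0.4]
finger_gap: 0.482
grasp_force: 62.1
```

Emit:
{"op": "carry_out", "data": {
  "plan": [
    {"slide": [-0.0015, 0, 0], "spin": 0, "gripper": 0.2},
    {"slide": [-0.0015, 0, 0.001], "spin": 0, "gripper": 0.2},
    {"slide": [-0.0015, 0, 0.002], "spin": 0, "gripper": 0.2},
    {"slide": [-0.0015, 0, 0.0025], "spin": 0, "gripper": 0.2},
    {"slide": [-0.0015, 0, 0.0025], "spin": 0, "gripper": 0.2}
  ]
}}

```text
time: 9.15
tcp_pos: [0.4689, 0.1057, 0.0244]
ee_rot: [-2.229, -2.214, -0.001]
wrist_force: [-1.4, 0.9, 1.3]
finger_gap: 0.483
grasp_force: 62.3
```

Emit:
{"op": "carry_out", "data": {
  "plan": [
    {"slide": [0, 0, 0], "spin": 0, "gripper": 1},
    {"slide": [0, 0, 0], "spin": 0, "gripper": 1},
    {"slide": [0, 0, 0], "spin": 0, "gripper": 1},
    {"slide": [0, 0, 0], "spin": 0, "gripper": 1},
    {"slide": [0, 0, -0.02], "spin": 0, "gripper": 1}
  ]
}}

```text
time: 9.65
tcp_pos: [0.4682, 0.105, 0.043]
ee_rot: [-2.229, -2.212, 0.004]
wrist_force: [0.2, 0.2, 0.7]
finger_gap: 1.005
grasp_force: 0.0
```

Emit:
{"op": "carry_out", "data": {
  "plan": [
    {"slide": [0, 0, -0.03], "spin": 0, "gripper": 1},
    {"slide": [0, 0, -0.08], "spin": 0, "gripper": 1},
    {"slide": [0, 0, -0.13], "spin": 0, "gripper": 1},
    {"slide": [0, 0, -0.15], "spin": 0, "gripper": 1},
    {"slide": [0, 0, -0.15], "spin": 0, "gripper": 1}
  ]
}}

```text
time: 10.15
tcp_pos: [0.4702, 0.1059, 0.1971]
ee_rot: [2.227, 2.213, 0.008]
wrist_force: [-0.5, -0.0, -1.2]
finger_gap: 1.002
grasp_force: 0.0
```

```bash
python3 go.py .638 .053 .195 -.104
```

```text
slide [-0.0518  0.1681  0.0028] spin 0.0974 alt -3.044 yang -0.007 q [-0.7259  0.3989  0.5285  2.2058 -0.3509  0.6104  0.0514] t 10.15 F [-0.4564 -0.0265 -1.2211] tcp [0.4702 0.1059 0.1971]
```

Emit:
{"op": "carry_out", "data": {
  "plan": [
    {"slide": [-0.0518, 0.1681, 0.002], "spin": 0.0974, "gripper": 1},
    {"slide": [-0.0518, 0.1681, 0.002], "spin": 0.0974, "gripper": 1},
    {"slide": [-0.0518, 0.1681, 0.002], "spin": 0.0974, "gripper": 1},
    {"slide": [-0.0518, 0.1681, 0.002], "spin": 0.0974, "gripper": 1},
    {"slide": [-0.0518, 0.1681, 0.002], "spin": 0.0974, "gripper": 1}
  ]
}}

```text
time: 10.65
tcp_pos: [0.6393, 0.0504, 0.1905]
ee_rot: [2.335, 2.099, -0.001]
wrist_force: [-0.7, -0.2, -0.5]
finger_gap: 0.996
grasp_force: 0.0
```

Emit:
{"op": "carry_out", "data": {
  "plan": [
    {"slide": [0, 0, 0], "spin": 0, "gripper": 0.8},
    {"slide": [0, 0, 0.03], "spin": 0, "gripper": 0.8},
    {"slide": [0, 0, 0.05], "spin": 0, "gripper": 0.8},
    {"slide": [0, 0, 0.05], "spin": 0, "gripper": 0.8},
    {"slide": [0, 0, 0.05], "spin": 0, "gripper": 0.8}
  ]
}}

```text
time: 11.15
tcp_pos: [0.6357, 0.0528, 0.1423]
ee_rot: [-2.333, -2.102, 0.001]
wrist_force: [-0.1, -0.3, -0.5]
finger_gap: 0.802
grasp_force: 0.0
```

```bash
python3 - <<'E'
from go import *
from ov import tile
for k in("side","top"):
    im=bot.capture(k);cv2.imwrite(f"pics/{k}3.png",im[:,:,::-1])
C=[.4695,.1055,-.0065,.005]
a=np.hstack([tile("cartridge",k,C,r,6,64,f"pics/{k}3.png") for k,r in(("side",(310,175)),("top",(285,212)))])
cv2.imwrite("pics/ov4.png",a);to(.638,.053,.049,-.104)
E
```

```text
slide [0.0005 0.0011 0.0944] spin -0.0002 alt 3.141 yang -0.104 q [-0.4786  0.6448  0.4793  1.9018 -0.445   0.7002  0.1604] t 11.25 F [ 0.3299 -0.3578  0.1095] tcp [0.6368 0.0526 0.1434]
```

View pics/ov4.png

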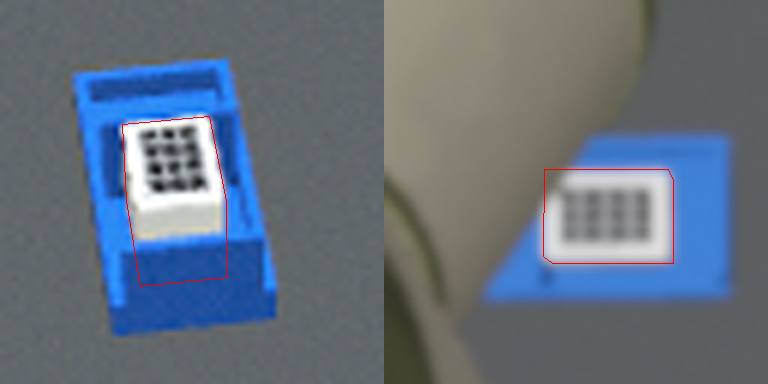

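Emit:
{"op": "carry_out", "data": {
  "plan": [
    {"slide": [0.0005, 0.001, 0.04], "spin": 0, "gripper": 0.8},
    {"slide": [0.0005, 0.001, 0.075], "spin": 0, "gripper": 0.8},
    {"slide": [0.0005, 0.001, 0.092], "spin": 0, "gripper": 0.8},
    {"slide": [0.0005, 0.001, 0.092], "spin": 0, "gripper": 0.8},
    {"slide": [0.0005, 0.001, 0.092], "spin": 0, "gripper": 0.1}
  ]
}}

```text
time: 11.75
tcp_pos: [0.6383, 0.0526, 0.0514]
ee_rot: [2.334, 2.102, 0.001]
wrist_force: [0.4, -0.1, 0.2]
finger_gap: 0.648
grasp_force: 0.0
```

Emit:
{"op": "carry_out", "data": {
  "plan": [
    {"slide": [0, 0, 0], "spin": 0, "gripper": 0.1},
    {"slide": [0, 0, 0], "spin": 0, "gripper": 0.1},
    {"slide": [0, 0, 0], "spin": 0, "gripper": 0.1},
    {"slide": [0, 0, 0], "spin": 0, "gripper": 0.1},
    {"slide": [0, 0, 0], "spin": 0, "gripper": 0.1}
  ]
}}

```text
time: 12.25
tcp_pos: [0.6387, 0.0529, 0.052]
ee_rot: [2.333, 2.102, 0.004]
wrist_force: [-1.0, 0.5, 6.4]
finger_gap: 0.345
grasp_force: 58.6
```

Emit:
{"op": "carry_out", "data": {
  "plan": [
    {"slide": [0, 0, -0.02], "spin": 0, "gripper": 0.1},
    {"slide": [0, 0, -0.06], "spin": 0, "gripper": 0.1},
    {"slide": [0, 0, -0.11], "spin": 0, "gripper": 0.1},
    {"slide": [0, 0, -0.15], "spin": 0, "gripper": 0.1},
    {"slide": [0, 0, -0.15], "spin": 0, "gripper": 0.1}
  ]
}}

```text
time: 12.75
tcp_pos: [0.6406, 0.0523, 0.2068]
ee_rot: [2.331, 2.099, 0.013]
wrist_force: [0.6, 0.3, -1.2]
finger_gap: 0.341
grasp_force: 59.3
```

Emit:
{"op": "carry_out", "data": {
  "plan": [
    {"slide": [0, 0, 0], "spin": 0, "gripper": 0.1},
    {"slide": [0, 0, 0], "spin": 0, "gripper": 0.1}
  ]
}}

```text
time: 12.95
tcp_pos: [0.637, 0.0531, 0.1997]
ee_rot: [-2.333, -2.102, 0.001]
wrist_force: [-0.6, -0.3, -0.1]
finger_gap: 0.345
grasp_force: 59.3
```

```bash
python3 - <<'E'
from go import *
im=bot.capture("side");cv2.imwrite("pics/side4.png",im[:,:,::-1])
a=im[100:200,300:420,::-1];cv2.imwrite("pics/c5.png",cv2.resize(a,None,fx=5,fy=5,interpolation=2))
to(.469,.0648,.2,-.0065)
E
```

```text
slide [-0.0057 -0.1682 -0.0004] spin -0.0976 alt 3.044 yang -0.104 q [-0.5177  0.5828  0.5357  1.8577 -0.398   0.8109  0.1208] t 13.0 F [-0.6419  1.4559 -0.9953] tcp [0.6369 0.053  0.1993]
```

View pics/c5.png

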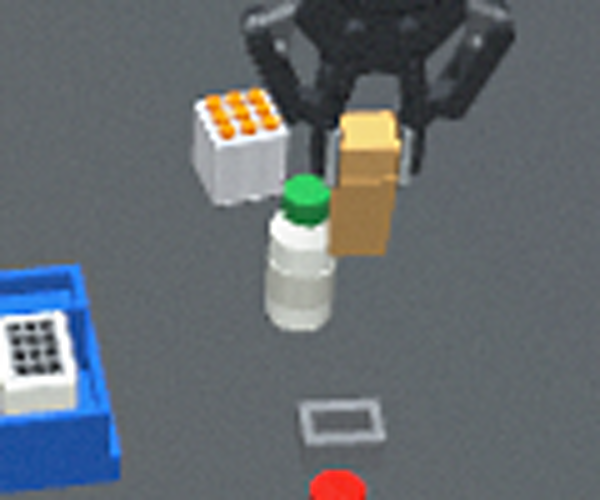

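Emit:
{"op": "carry_out", "data": {
  "plan": [
    {"slide": [-0.0057, -0.1682, 0], "spin": -0.0976, "gripper": 0.1},
    {"slide": [-0.0057, -0.1682, 0], "spin": -0.0976, "gripper": 0.1},
    {"slide": [-0.0057, -0.1682, 0], "spin": -0.0976, "gripper": 0.1},
    {"slide": [-0.0057, -0.1682, 0], "spin": -0.0976, "gripper": 0.1},
    {"slide": [-0.0057, -0.1682, 0], "spin": -0.0976, "gripper": 0.1}
  ]
}}

```text
time: 13.5
tcp_pos: [0.4663, 0.0647, 0.1995]
ee_rot: [-2.226, -2.213, 0.004]
wrist_force: [1.1, 0.6, -0.8]
finger_gap: 0.34
grasp_force: 59.6
```

Emit:
{"op": "carry_out", "data": {
  "plan": [
    {"slide": [0, 0, 0.03], "spin": 0, "gripper": 0.1},
    {"slide": [0, 0, 0.07], "spin": 0, "gripper": 0.1},
    {"slide": [0, 0, 0.075], "spin": 0, "gripper": 0.1},
    {"slide": [0, 0, 0.075], "spin": 0, "gripper": 0.1},
    {"slide": [0, 0, 0.075], "spin": 0, "gripper": 0.1}
  ]
}}

```text
time: 14.0
tcp_pos: [0.4708, 0.0642, 0.126]
ee_rot: [2.229, 2.213, 0.001]
wrist_force: [0.2, 0.8, 0.0]
finger_gap: 0.342
grasp_force: 59.5
```

```bash
python3 - <<'E'
from go import *
im=bot.capture("side");cv2.imwrite("pics/side5.png",im[:,:,::-1])
c=bot.get_calibration("side")
to(.469,.0648,.11,-.0065)
s=bot.state();t=s["tcp_pos"].copy();t[2]-=.048
W=np.vstack([box(30,10,0,0),box(30,30,60,81)])
p=proj(W+t,c)
x0,y0=270,130;a=cv2.resize(im[y0:230,x0:350,::-1],None,fx=6,fy=6,interpolation=2)
for q in p: cv2.circle(a,tuple(np.int32((q+.5-[x0,y0])*6)),3,(0,0,255),1)
S=np.array([[x,y,z] for x in(-39,39) for y in(-83,-77,5,11) for z in(55,)])/1e3
for q in proj(S+[.4695,.131,0],c): cv2.circle(a,tuple(np.int32((q+.5-[x0,y0])*6)),3,(0,255,0),1)
cv2.imwrite("pics/c6.png",a)
E
```

```text
slide [ 0.0004 -0.0019  0.0163] spin -0.0008 alt 3.141 yang -0.007 q [-0.5426  0.5081  0.4072  2.2761 -0.4752  0.4344  0.2468] t 14.05 F [-0.7416 -0.7095 -0.7002] tcp [0.4708 0.0644 0.1263]
```

View pics/c6.png

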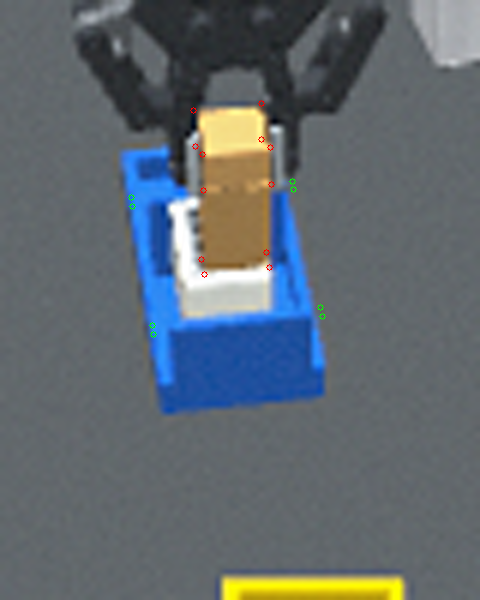

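Emit:
{"op": "carry_out", "data": {
  "plan": [
    {"slide": [0.0005, -0.0015, 0.01], "spin": 0, "gripper": 0.1},
    {"slide": [0.0005, -0.0015, 0.02], "spin": 0, "gripper": 0.1},
    {"slide": [0.0005, -0.0015, 0.03], "spin": 0, "gripper": 0.1},
    {"slide": [0.0005, -0.0015, 0.035], "spin": 0, "gripper": 0.1},
    {"slide": [0.0005, -0.0015, 0.035], "spin": 0, "gripper": 0.1}
  ]
}}

```text
time: 14.55
tcp_pos: [0.4679, 0.0649, 0.0894]
ee_rot: [-2.229, -2.213, 0.002]
wrist_force: [0.1, -0.7, -0.5]
finger_gap: 0.342
grasp_force: 59.5
```

Emit:
{"op": "carry_out", "data": {
  "plan": [
    {"slide": [0, 0, 0.003], "spin": 0, "gripper": 0.1},
    {"slide": [0, 0, 0.006], "spin": 0, "gripper": 0.1},
    {"slide": [0, 0, 0.009], "spin": 0, "gripper": 0.1},
    {"slide": [0, 0, 0.009], "spin": 0, "gripper": 0.1}
  ]
}}

```text
time: 14.95
tcp_pos: [0.4683, 0.0651, 0.081]
ee_rot: [-2.229, -2.214, 0.0]
wrist_force: [-0.1, 0.7, -0.9]
finger_gap: 0.339
grasp_force: 59.5
```

Tip is now at about 33 mm, below the stop tops, with no contact. Continuing gently.

Emit:
{"op": "carry_out", "data": {
  "plan": [
    {"slide": [0, 0, 0.002], "spin": 0, "gripper": 0.1},
    {"slide": [0, 0, 0.004], "spin": 0, "gripper": 0.1},
    {"slide": [0, 0, 0.006], "spin": 0, "gripper": 0.1},
    {"slide": [0, 0, 0.007], "spin": 0, "gripper": 0.1},
    {"slide": [0, 0, 0.007], "spin": 0, "gripper": 0.1}
  ]
}}

```text
time: 15.45
tcp_pos: [0.4683, 0.0651, 0.0741]
ee_rot: [-2.229, -2.214, 0.0]
wrist_force: [-0.0, -0.6, -1.2]
finger_gap: 0.339
grasp_force: 59.5
```

Emit:
{"op": "carry_out", "data": {
  "plan": [
    {"slide": [0, 0, 0.001], "spin": 0, "gripper": 0.1},
    {"slide": [0, 0, 0.002], "spin": 0, "gripper": 0.1},
    {"slide": [0, 0, 0.003], "spin": 0, "gripper": 0.1},
    {"slide": [0, 0, 0.003], "spin": 0, "gripper": 0.1}
  ]
}}

```text
time: 15.85
tcp_pos: [0.4683, 0.0651, 0.0712]
ee_rot: [-2.229, -2.214, 0.0]
wrist_force: [-0.7, -0.6, -0.8]
finger_gap: 0.344
grasp_force: 59.5
```

Emit:
{"op": "carry_out", "data": {
  "plan": [
    {"slide": [0, 0, 0.001], "spin": 0, "gripper": 0.1},
    {"slide": [0, 0, 0.002], "spin": 0, "gripper": 0.1},
    {"slide": [0, 0, 0.003], "spin": 0, "gripper": 0.1},
    {"slide": [0, 0, 0.003], "spin": 0, "gripper": 0.1}
  ]
}}

```text
time: 16.25
tcp_pos: [0.4684, 0.0654, 0.0682]
ee_rot: [-2.228, -2.214, -0.0]
wrist_force: [0.2, 1.0, -1.0]
finger_gap: 0.34
grasp_force: 59.5
```

Emit:
{"op": "carry_out", "data": {
  "plan": [
    {"slide": [0, 0, 0], "spin": 0, "gripper": 0.8},
    {"slide": [0, 0, 0], "spin": 0, "gripper": 0.8},
    {"slide": [0, 0, 0], "spin": 0, "gripper": 0.8},
    {"slide": [0, 0, 0], "spin": 0, "gripper": 0.8},
    {"slide": [0, 0, 0], "spin": 0, "gripper": 0.8}
  ]
}}

```text
time: 16.75
tcp_pos: [0.4684, 0.0651, 0.0683]
ee_rot: [2.229, 2.214, -0.0]
wrist_force: [-0.2, 0.7, -0.1]
finger_gap: 0.798
grasp_force: 0.0
```

Emit:
{"op": "carry_out", "data": {
  "plan": [
    {"slide": [0, 0, -0.03], "spin": 0, "gripper": 0.8},
    {"slide": [0, 0, -0.055], "spin": 0, "gripper": 0.8},
    {"slide": [0, 0, -0.06], "spin": 0, "gripper": 0.8},
    {"slide": [0, 0, -0.06], "spin": 0, "gripper": 0},
    {"slide": [0, 0, -0.06], "spin": 0, "gripper": 0}
  ]
}}

```text
time: 17.25
tcp_pos: [0.4681, 0.0654, 0.1278]
ee_rot: [-2.228, -2.214, 0.0]
wrist_force: [-0.2, -0.6, 0.3]
finger_gap: 0.467
grasp_force: 0.0
```

Emit:
{"op": "carry_out", "data": {
  "plan": [
    {"slide": [0, 0, 0], "spin": 0, "gripper": 0},
    {"slide": [0, 0, 0], "spin": 0, "gripper": 0},
    {"slide": [0, 0, 0], "spin": 0, "gripper": 0},
    {"slide": [0, 0, 0], "spin": 0, "gripper": 0},
    {"slide": [0, 0, 0], "spin": 0, "gripper": 0}
  ]
}}

```text
time: 17.75
tcp_pos: [0.4683, 0.0651, 0.1281]
ee_rot: [-2.229, -2.214, 0.0]
wrist_force: [1.2, 0.8, 0.1]
finger_gap: 0.0
grasp_force: 0.0
```

Emit:
{"op": "carry_out", "data": {
  "plan": [
    {"slide": [0, 0, 0.008], "spin": 0, "gripper": 0},
    {"slide": [0, 0, 0.016], "spin": 0, "gripper": 0},
    {"slide": [0, 0, 0.02], "spin": 0, "gripper": 0},
    {"slide": [0, 0, 0.02], "spin": 0, "gripper": 0},
    {"slide": [0, 0, 0.02], "spin": 0, "gripper": 0}
  ]
}}

```text
time: 18.25
tcp_pos: [0.4683, 0.065, 0.1081]
ee_rot: [-2.229, -2.213, 0.001]
wrist_force: [0.2, -0.0, -0.4]
finger_gap: 0.001
grasp_force: 0.0
```

Emit:
{"op": "carry_out", "data": {
  "plan": [
    {"slide": [0, 0, 0.002], "spin": 0, "gripper": 0},
    {"slide": [0, 0, 0.004], "spin": 0, "gripper": 0},
    {"slide": [0, 0, 0.006], "spin": 0, "gripper": 0},
    {"slide": [0, 0, 0.006], "spin": 0, "gripper": 0}
  ]
}}

```text
time: 18.65
tcp_pos: [0.4683, 0.0652, 0.1021]
ee_rot: [-2.229, -2.214, 0.0]
wrist_force: [0.4, -0.1, -0.0]
finger_gap: 0.004
grasp_force: 0.0
```

Emit:
{"op": "carry_out", "data": {
  "plan": [
    {"slide": [0, 0, 0.0005], "spin": 0, "gripper": 0},
    {"slide": [0, 0, 0.001], "spin": 0, "gripper": 0},
    {"slide": [0, 0, 0.001], "spin": 0, "gripper": 0}
  ]
}}

```text
time: 18.95
tcp_pos: [0.4684, 0.0651, 0.1013]
ee_rot: [2.229, 2.214, 0.0]
wrist_force: [0.5, -0.4, -0.1]
finger_gap: 0.0
grasp_force: 0.0
```

Emit:
{"op": "carry_out", "data": {
  "plan": [
    {"slide": [0, 0, 0.0005], "spin": 0, "gripper": 0},
    {"slide": [0, 0, 0.001], "spin": 0, "gripper": 0},
    {"slide": [0, 0, 0.001], "spin": 0, "gripper": 0}
  ]
}}

```text
time: 19.25
tcp_pos: [0.4683, 0.0652, 0.1002]
ee_rot: [2.229, 2.214, -0.0]
wrist_force: [-1.1, -0.2, 0.4]
finger_gap: -0.003
grasp_force: 0.0
```

Emit:
{"op": "carry_out", "data": {
  "plan": [
    {"slide": [0, 0, 0.0005], "spin": 0, "gripper": 0},
    {"slide": [0, 0, 0.001], "spin": 0, "gripper": 0},
    {"slide": [0, 0, 0.001], "spin": 0, "gripper": 0}
  ]
}}

```text
time: 19.55
tcp_pos: [0.4684, 0.0652, 0.0993]
ee_rot: [-2.229, -2.214, -0.0]
wrist_force: [0.3, 0.7, 0.9]
finger_gap: 0.0
grasp_force: 0.7
```

Emit:
{"op": "carry_out", "data": {
  "plan": [
    {"slide": [0, 0, 0.0005], "spin": 0, "gripper": 0},
    {"slide": [0, 0, 0.001], "spin": 0, "gripper": 0},
    {"slide": [0, 0, 0.001], "spin": 0, "gripper": 0}
  ]
}}

```text
time: 19.85
tcp_pos: [0.4686, 0.0653, 0.0986]
ee_rot: [2.229, 2.214, 0.001]
wrist_force: [-0.2, 0.2, 7.3]
finger_gap: 0.001
grasp_force: 3.5
```

Emit:
{"op": "carry_out", "data": {
  "plan": [
    {"slide": [0, 0, 0.0003], "spin": 0, "gripper": 0},
    {"slide": [0, 0, 0.0006], "spin": 0, "gripper": 0},
    {"slide": [0, 0, 0.0006], "spin": 0, "gripper": 0}
  ]
}}

```text
time: 20.15
tcp_pos: [0.4688, 0.0653, 0.0983]
ee_rot: [2.229, 2.214, 0.002]
wrist_force: [-0.7, 1.5, 12.3]
finger_gap: 0.001
grasp_force: 6.0
```

Emit:
{"op": "carry_out", "data": {
  "plan": [
    {"slide": [0, 0, 0.0003], "spin": 0, "gripper": 0},
    {"slide": [0, 0, 0.0005], "spin": 0, "gripper": 0},
    {"slide": [0, 0, 0.0005], "spin": 0, "gripper": 0},
    {"slide": [0, 0, 0.0005], "spin": 0, "gripper": 0}
  ]
}}

```text
time: 20.55
tcp_pos: [0.469, 0.0654, 0.0981]
ee_rot: [2.229, 2.213, 0.003]
wrist_force: [-1.8, 1.4, 15.9]
finger_gap: 0.0
grasp_force: 8.1
```

Emit:
{"op": "carry_out", "data": {
  "plan": [
    {"slide": [0, 0, -0.03], "spin": 0, "gripper": 0},
    {"slide": [0, 0, -0.07], "spin": 0, "gripper": 0},
    {"slide": [0, 0, -0.1], "spin": 0, "gripper": 1},
    {"slide": [0, 0, -0.1], "spin": 0, "gripper": 1},
    {"slide": [0, 0, -0.1], "spin": 0, "gripper": 1}
  ]
}}

```text
time: 21.05
tcp_pos: [0.4685, 0.0656, 0.1975]
ee_rot: [2.228, 2.215, 0.002]
wrist_force: [-0.7, -0.4, -0.5]
finger_gap: 0.508
grasp_force: 0.0
```

```bash
python3 go.py .6127 -.1728 .2 -.0065
```

```text
slide [-0.2375  0.1457 -0.0024] spin 0.0005 alt -3.141 yang -0.006 q [-0.6699  0.3944  0.5602  2.2221 -0.3651  0.6106  0.1522] t 21.05 F [-0.6941 -0.4279 -0.5119] tcp [0.4685 0.0656 0.1975]
```

Emit:
{"op": "carry_out", "data": {
  "plan": [
    {"slide": [-0.2, 0.1227, 0], "spin": 0, "gripper": 1},
    {"slide": [-0.2, 0.1227, 0], "spin": 0, "gripper": 1},
    {"slide": [-0.2, 0.1227, 0], "spin": 0, "gripper": 1},
    {"slide": [-0.2, 0.1227, 0], "spin": 0, "gripper": 1},
    {"slide": [-0.2, 0.1227, 0], "spin": 0, "gripper": 1}
  ]
}}

```text
time: 21.55
tcp_pos: [0.5902, -0.1391, 0.1956]
ee_rot: [-2.231, -2.211, 0.002]
wrist_force: [0.2, 0.3, -0.3]
finger_gap: 1.0
grasp_force: 0.0
```

Emit:
{"op": "carry_out", "data": {
  "plan": [
    {"slide": [-0.0375, 0.023, 0], "spin": 0, "gripper": 1},
    {"slide": [-0.0375, 0.023, 0.03], "spin": 0, "gripper": 1},
    {"slide": [-0.0375, 0.023, 0.06], "spin": 0, "gripper": 1},
    {"slide": [-0.0375, 0.023, 0.06], "spin": 0, "gripper": 1},
    {"slide": [-0.0375, 0.023, 0.06], "spin": 0, "gripper": 1}
  ]
}}

```text
time: 22.05
tcp_pos: [0.6117, -0.1734, 0.1361]
ee_rot: [-2.228, -2.212, 0.003]
wrist_force: [-0.8, -0.8, 0.6]
finger_gap: 0.999
grasp_force: 0.0
```

```bash
python3 - <<'E'
from go import *
im=bot.capture("side")
a=im[130:240,265:415,::-1];cv2.imwrite("pics/c7.png",cv2.resize(a,None,fx=5,fy=5,interpolation=2))
to(.6127,-.1728,.03,-.0065)
E
```

```text
slide [0.0007 0.0004 0.1073] spin -0.0005 alt 3.141 yang -0.007 q [-0.1081  0.6473  0.4588  1.9095 -0.4358  0.6846  0.6067] t 22.1 F [ 0.2411 -0.3975  0.2045] tcp [ 0.6124 -0.1735  0.1373]
```

View pics/c7.png

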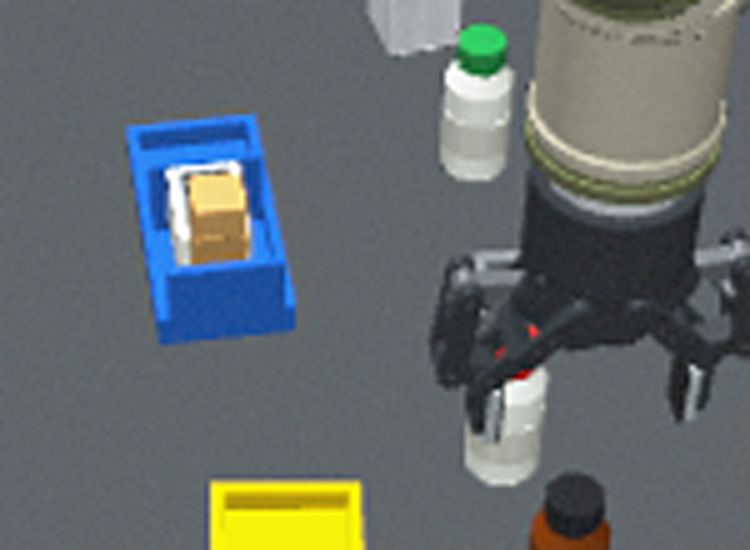

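Emit:
{"op": "carry_out", "data": {
  "plan": [
    {"slide": [0.0007, 0.0004, 0.04], "spin": 0, "gripper": 1},
    {"slide": [0.0007, 0.0004, 0.08], "spin": 0, "gripper": 1},
    {"slide": [0.0007, 0.0004, 0.107], "spin": 0, "gripper": 1},
    {"slide": [0.0007, 0.0004, 0.107], "spin": 0, "gripper": 1},
    {"slide": [0.0007, 0.0004, 0.107], "spin": 0, "gripper": 0.2}
  ]
}}

```text
time: 22.6
tcp_pos: [0.6135, -0.1729, 0.0315]
ee_rot: [2.228, 2.213, 0.001]
wrist_force: [-0.4, -0.0, 0.4]
finger_gap: 0.853
grasp_force: 0.0
```

Emit:
{"op": "carry_out", "data": {
  "plan": [
    {"slide": [0, 0, 0], "spin": 0, "gripper": 0.2},
    {"slide": [0, 0, 0], "spin": 0, "gripper": 0.2},
    {"slide": [0, 0, 0], "spin": 0, "gripper": 0.2},
    {"slide": [0, 0, 0], "spin": 0, "gripper": 0.2},
    {"slide": [0, 0, 0], "spin": 0, "gripper": 0.2}
  ]
}}

```text
time: 23.1
tcp_pos: [0.6138, -0.1728, 0.0323]
ee_rot: [2.227, 2.213, 0.003]
wrist_force: [-1.3, 0.1, 8.8]
finger_gap: 0.457
grasp_force: 59.3
```

Emit:
{"op": "carry_out", "data": {
  "plan": [
    {"slide": [0, 0, -0.02], "spin": 0, "gripper": 0.2},
    {"slide": [0, 0, -0.06], "spin": 0, "gripper": 0.2},
    {"slide": [0, 0, -0.11], "spin": 0, "gripper": 0.2},
    {"slide": [0, 0, -0.15], "spin": 0, "gripper": 0.2},
    {"slide": [0, 0, -0.15], "spin": 0, "gripper": 0.2}
  ]
}}

```text
time: 23.6
tcp_pos: [0.6154, -0.174, 0.1867]
ee_rot: [2.224, 2.208, 0.009]
wrist_force: [0.5, -1.0, -1.3]
finger_gap: 0.448
grasp_force: 60.7
```

```bash
python3 go.py .4695 .1755 .18 -.0065
```

```text
slide [ 0.3484 -0.1485  0.0046] spin -0.0007 alt 3.141 yang -0.007 q [-0.1431  0.5898  0.5093  1.8752 -0.4021  0.7689  0.5781] t 23.6 F [ 0.5205 -0.9654 -1.3045] tcp [ 0.6154 -0.174   0.1867]
```

Emit:
{"op": "carry_out", "data": {
  "plan": [
    {"slide": [0.045, -0.019, 0], "spin": 0, "gripper": 0.2},
    {"slide": [0.09, -0.038, 0], "spin": 0, "gripper": 0.2},
    {"slide": [0.135, -0.057, 0], "spin": 0, "gripper": 0.2},
    {"slide": [0.18, -0.076, 0], "spin": 0, "gripper": 0.2},
    {"slide": [0.225, -0.095, 0], "spin": 0, "gripper": 0.2}
  ]
}}

```text
time: 24.1
tcp_pos: [0.5181, 0.0547, 0.1802]
ee_rot: [-2.229, -2.214, -0.001]
wrist_force: [1.5, 0.8, -1.1]
finger_gap: 0.453
grasp_force: 60.8
```

Emit:
{"op": "carry_out", "data": {
  "plan": [
    {"slide": [0.045, -0.02, 0], "spin": 0, "gripper": 0.2},
    {"slide": [0.09, -0.04, 0], "spin": 0, "gripper": 0.2},
    {"slide": [0.123, -0.052, 0], "spin": 0, "gripper": 0.2},
    {"slide": [0.123, -0.052, 0], "spin": 0, "gripper": 0.2},
    {"slide": [0.123, -0.052, 0], "spin": 0, "gripper": 0.2}
  ]
}}

```text
time: 24.6
tcp_pos: [0.4677, 0.1771, 0.1802]
ee_rot: [2.226, 2.217, 0.0]
wrist_force: [-0.1, -0.8, -1.3]
finger_gap: 0.454
grasp_force: 60.8
```

Emit:
{"op": "carry_out", "data": {
  "plan": [
    {"slide": [0, 0, 0.02], "spin": 0, "gripper": 0.2},
    {"slide": [0, 0, 0.05], "spin": 0, "gripper": 0.2},
    {"slide": [0, 0, 0.08], "spin": 0, "gripper": 0.2},
    {"slide": [0, 0, 0.08], "spin": 0, "gripper": 0.2},
    {"slide": [0, 0, 0.08], "spin": 0, "gripper": 0.2}
  ]
}}

```text
time: 25.1
tcp_pos: [0.4686, 0.1747, 0.1005]
ee_rot: [2.232, 2.211, -0.002]
wrist_force: [0.8, -0.3, -1.4]
finger_gap: 0.452
grasp_force: 60.8
```

```bash
python3 go.py .4695 .1755 .037 -.0065
```

```text
slide [0.0008 0.0009 0.0635] spin -0.0029 alt 3.139 yang -0.009 q [-0.7549  0.5802  0.4133  2.2385 -0.5645  0.4232  0.1111] t 25.1 F [ 0.8496 -0.2766 -1.4083] tcp [0.4686 0.1747 0.1005]
```

Emit:
{"op": "carry_out", "data": {
  "plan": [
    {"slide": [0.0005, 0.001, 0.03], "spin": 0, "gripper": 0.2},
    {"slide": [0.0005, 0.001, 0.05], "spin": 0, "gripper": 0.2},
    {"slide": [0.0005, 0.001, 0.058], "spin": 0, "gripper": 0.2},
    {"slide": [0.0005, 0.001, 0.061], "spin": 0, "gripper": 0.2},
    {"slide": [0.0005, 0.001, 0.061], "spin": 0, "gripper": 0.2}
  ]
}}

```text
time: 25.6
tcp_pos: [0.4697, 0.1767, 0.04]
ee_rot: [2.229, 2.213, 0.001]
wrist_force: [0.4, 0.1, -1.6]
finger_gap: 0.453
grasp_force: 60.9
```

Emit:
{"op": "carry_out", "data": {
  "plan": [
    {"slide": [0, 0, 0.001], "spin": 0, "gripper": 0.2},
    {"slide": [0, 0, 0.002], "spin": 0, "gripper": 0.2},
    {"slide": [0, 0, 0.002], "spin": 0, "gripper": 0.2}
  ]
}}

```text
time: 25.9
tcp_pos: [0.4694, 0.177, 0.0376]
ee_rot: [2.228, 2.214, 0.001]
wrist_force: [-0.3, -0.4, -1.7]
finger_gap: 0.452
grasp_force: 60.9
```

Emit:
{"op": "carry_out", "data": {
  "plan": [
    {"slide": [0, 0, 0.0007], "spin": 0, "gripper": 0.2},
    {"slide": [0, 0, 0.0013], "spin": 0, "gripper": 0.2},
    {"slide": [0, 0, 0.0013], "spin": 0, "gripper": 0.2}
  ]
}}

```text
time: 26.2
tcp_pos: [0.4693, 0.177, 0.0372]
ee_rot: [-2.229, -2.214, -0.003]
wrist_force: [-2.1, -0.7, 19.1]
finger_gap: 0.447
grasp_force: 63.4
```

Emit:
{"op": "carry_out", "data": {
  "plan": [
    {"slide": [0, 0, -0.001], "spin": 0, "gripper": 0.2},
    {"slide": [0, 0, -0.001], "spin": 0, "gripper": 1},
    {"slide": [0, 0, -0.001], "spin": 0, "gripper": 1},
    {"slide": [0, 0, -0.001], "spin": 0, "gripper": 1},
    {"slide": [0, 0, -0.001], "spin": 0, "gripper": 1}
  ]
}}

```text
time: 26.7
tcp_pos: [0.4692, 0.1768, 0.0367]
ee_rot: [2.229, 2.214, -0.0]
wrist_force: [-0.4, -0.9, -0.4]
finger_gap: 0.999
grasp_force: 0.0
```

Emit:
{"op": "carry_out", "data": {
  "plan": [
    {"slide": [0, 0, -0.02], "spin": 0, "gripper": 1},
    {"slide": [0, 0, -0.06], "spin": 0, "gripper": 1},
    {"slide": [0, 0, -0.11], "spin": 0, "gripper": 1},
    {"slide": [0, 0, -0.16], "spin": 0, "gripper": 1},
    {"slide": [0, 0, -0.16], "spin": 0, "gripper": 1}
  ]
}}

```text
time: 27.2
tcp_pos: [0.4716, 0.1774, 0.2018]
ee_rot: [2.228, 2.212, 0.012]
wrist_force: [0.4, -0.1, -0.4]
finger_gap: 1.004
grasp_force: 0.0
```

```bash
python3 go.py .6056 -.065 .195 -.142
```

```text
slide [-0.2415  0.1356  0.0068] spin 0.135 alt -3.007 yang -0.007 q [-0.919   0.4336  0.6242  2.161  -0.4169  0.6557 -0.0116] t 27.2 F [ 0.3891 -0.1313 -0.3749] tcp [0.4716 0.1774 0.2018]
```

Emit:
{"op": "carry_out", "data": {
  "plan": [
    {"slide": [-0.2, 0.1135, 0], "spin": 0, "gripper": 1},
    {"slide": [-0.2, 0.1135, 0], "spin": 0, "gripper": 1},
    {"slide": [-0.2, 0.1135, 0], "spin": 0, "gripper": 1},
    {"slide": [-0.2, 0.1135, 0], "spin": 0, "gripper": 1},
    {"slide": [-0.2, 0.1135, 0], "spin": 0, "gripper": 1}
  ]
}}

```text
time: 27.7
tcp_pos: [0.5825, -0.0279, 0.1966]
ee_rot: [2.231, 2.21, -0.001]
wrist_force: [0.1, 0.5, -0.1]
finger_gap: 1.001
grasp_force: 0.0
```

Emit:
{"op": "carry_out", "data": {
  "plan": [
    {"slide": [-0.042, 0.0238, 0], "spin": 0.135, "gripper": 1},
    {"slide": [-0.042, 0.0238, 0.02], "spin": 0.135, "gripper": 1},
    {"slide": [-0.042, 0.0238, 0.06], "spin": 0.135, "gripper": 1},
    {"slide": [-0.042, 0.0238, 0.06], "spin": 0.135, "gripper": 1},
    {"slide": [-0.042, 0.0238, 0.06], "spin": 0.135, "gripper": 1}
  ]
}}

```text
time: 28.2
tcp_pos: [0.6042, -0.0662, 0.1365]
ee_rot: [-2.372, -2.057, 0.003]
wrist_force: [0.2, -0.2, 0.8]
finger_gap: 1.001
grasp_force: 0.0
```

```bash
python3 - <<'E'
from go import *
im=bot.capture("side")
a=im[120:240,260:410,::-1];cv2.imwrite("pics/c8.png",cv2.resize(a,None,fx=5,fy=5,interpolation=2))
to(.6056,-.065,.03,-.142)
E
```

```text
slide [0.0013 0.0004 0.1076] spin 0.0001 alt -3.141 yang -0.142 q [-0.3355  0.6365  0.5403  1.9774 -0.5172  0.6662  0.3927] t 28.25 F [ 0.3861 -0.2509  0.3975] tcp [ 0.605  -0.0662  0.1376]
```

View pics/c8.png

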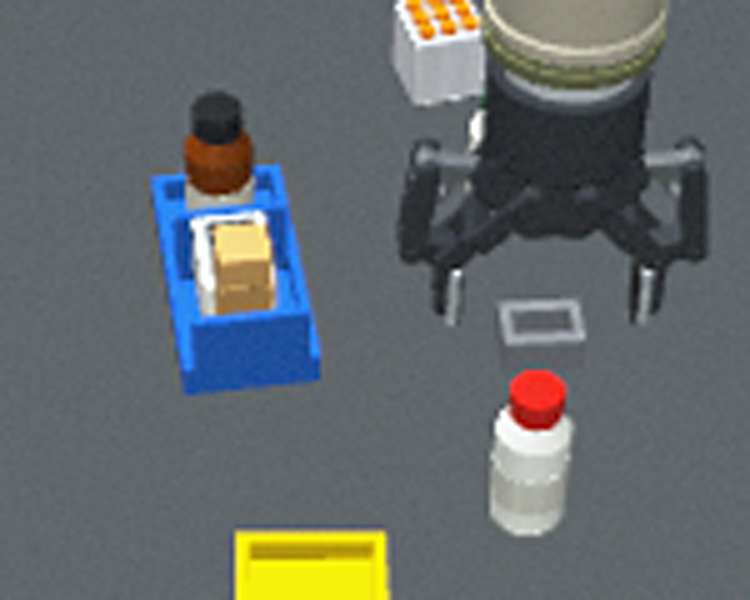

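Emit:
{"op": "carry_out", "data": {
  "plan": [
    {"slide": [0.001, 0.0004, 0.04], "spin": 0, "gripper": 1},
    {"slide": [0.001, 0.0004, 0.08], "spin": 0, "gripper": 1},
    {"slide": [0.001, 0.0004, 0.107], "spin": 0, "gripper": 1},
    {"slide": [0.001, 0.0004, 0.107], "spin": 0, "gripper": 1},
    {"slide": [0.001, 0.0004, 0.107], "spin": 0, "gripper": 0.2}
  ]
}}

```text
time: 28.75
tcp_pos: [0.6062, -0.0653, 0.0314]
ee_rot: [2.372, 2.058, 0.001]
wrist_force: [0.8, -1.4, 1.9]
finger_gap: 0.855
grasp_force: 0.0
```

Emit:
{"op": "carry_out", "data": {
  "plan": [
    {"slide": [0, 0, 0], "spin": 0, "gripper": 0.2},
    {"slide": [0, 0, 0], "spin": 0, "gripper": 0.2},
    {"slide": [0, 0, 0], "spin": 0, "gripper": 0.2},
    {"slide": [0, 0, 0], "spin": 0, "gripper": 0.2},
    {"slide": [0, 0, 0], "spin": 0, "gripper": 0.2}
  ]
}}

```text
time: 29.25
tcp_pos: [0.6063, -0.0651, 0.0319]
ee_rot: [2.372, 2.058, 0.004]
wrist_force: [-1.7, 1.1, 9.5]
finger_gap: 0.451
grasp_force: 59.2
```

Emit:
{"op": "carry_out", "data": {
  "plan": [
    {"slide": [0, 0, -0.02], "spin": 0, "gripper": 0.2},
    {"slide": [0, 0, -0.06], "spin": 0, "gripper": 0.2},
    {"slide": [0, 0, -0.11], "spin": 0, "gripper": 0.2},
    {"slide": [0, 0, -0.11], "spin": 0, "gripper": 0.2},
    {"slide": [0, 0, -0.11], "spin": 0, "gripper": 0.2}
  ]
}}

```text
time: 29.75
tcp_pos: [0.6061, -0.0648, 0.1418]
ee_rot: [2.371, 2.058, 0.005]
wrist_force: [-0.2, 0.2, -0.8]
finger_gap: 0.454
grasp_force: 60.5
```

```bash
python3 go.py .4692 -.1906 .14 -.142
```

```text
slide [-0.1439 -0.1179  0.0013] spin 0.0009 alt -3.141 yang -0.141 q [-0.3446  0.6323  0.551   1.9752 -0.5211  0.6729  0.3953] t 29.75 F [-0.177   0.209  -0.7788] tcp [ 0.6061 -0.0648  0.1418]
```

Emit:
{"op": "carry_out", "data": {
  "plan": [
    {"slide": [-0.0365, -0.03, 0], "spin": 0, "gripper": 0.2},
    {"slide": [-0.073, -0.06, 0], "spin": 0, "gripper": 0.2},
    {"slide": [-0.11, -0.09, 0], "spin": 0, "gripper": 0.2},
    {"slide": [-0.144, -0.118, 0], "spin": 0, "gripper": 0.2},
    {"slide": [-0.144, -0.118, 0], "spin": 0, "gripper": 0.2}
  ]
}}

```text
time: 30.25
tcp_pos: [0.4626, -0.1947, 0.1396]
ee_rot: [-2.38, -2.048, 0.004]
wrist_force: [1.1, 1.5, -0.8]
finger_gap: 0.452
grasp_force: 60.6
```

Emit:
{"op": "carry_out", "data": {
  "plan": [
    {"slide": [0, 0, 0.03], "spin": 0, "gripper": 0.2},
    {"slide": [0, 0, 0.05], "spin": 0, "gripper": 0.2},
    {"slide": [0, 0, 0.05], "spin": 0, "gripper": 0.2},
    {"slide": [0, 0, 0.05], "spin": 0, "gripper": 0.2}
  ]
}}

```text
time: 30.65
tcp_pos: [0.4678, -0.1908, 0.0895]
ee_rot: [-2.372, -2.057, 0.001]
wrist_force: [0.4, -0.0, -1.1]
finger_gap: 0.453
grasp_force: 60.6
```

```bash
python3 - <<'E'
from go import *
from ov import tile
im=bot.capture("side");cv2.imwrite("pics/side9.png",im[:,:,::-1])
cv2.imwrite("pics/c9.png",tile("carrier_yellow","side",[.4743,-.155,-.142,0],(322,245),6,80,"pics/side9.png"))
to(.4692,-.1906,.037,-.142)
E
```

```text
slide [0.0005 0.001  0.0531] spin 0.0002 alt -3.141 yang -0.142 q [ 0.0004  0.6022  0.4017  2.2323 -0.5903  0.4091  0.7466] t 30.7 F [-0.8567 -0.1825 -0.9032] tcp [ 0.4682 -0.191   0.0901]
```

View pics/c9.png

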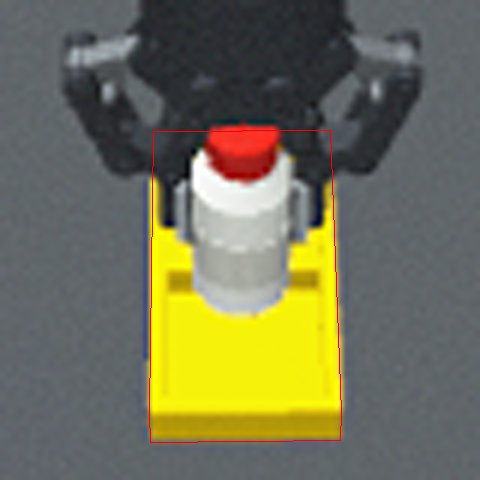

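Emit:
{"op": "carry_out", "data": {
  "plan": [
    {"slide": [0.0005, 0.001, 0.025], "spin": 0, "gripper": 0.2},
    {"slide": [0.0005, 0.001, 0.045], "spin": 0, "gripper": 0.2},
    {"slide": [0.0005, 0.001, 0.05], "spin": 0, "gripper": 0.2},
    {"slide": [0.0005, 0.001, 0.052], "spin": 0, "gripper": 0.2},
    {"slide": [0.0005, 0.001, 0.052], "spin": 0, "gripper": 0.2}
  ]
}}

```text
time: 31.2
tcp_pos: [0.4696, -0.1909, 0.0386]
ee_rot: [2.373, 2.058, 0.0]
wrist_force: [-0.7, 0.4, -1.0]
finger_gap: 0.453
grasp_force: 60.6
```

Emit:
{"op": "carry_out", "data": {
  "plan": [
    {"slide": [0, 0, 0.0005], "spin": 0, "gripper": 0.2},
    {"slide": [0, 0, 0.001], "spin": 0, "gripper": 0.2},
    {"slide": [0, 0, 0.001], "spin": 0, "gripper": 0.2}
  ]
}}

```text
time: 31.5
tcp_pos: [0.4695, -0.1907, 0.0373]
ee_rot: [2.373, 2.058, 0.001]
wrist_force: [0.4, 0.8, -1.7]
finger_gap: 0.449
grasp_force: 60.6
```

Emit:
{"op": "carry_out", "data": {
  "plan": [
    {"slide": [0, 0, 0.0004], "spin": 0, "gripper": 0.2},
    {"slide": [0, 0, 0.0004], "spin": 0, "gripper": 1},
    {"slide": [0, 0, 0.0004], "spin": 0, "gripper": 1},
    {"slide": [0, 0, 0.0004], "spin": 0, "gripper": 1},
    {"slide": [0, 0, 0.0004], "spin": 0, "gripper": 1}
  ]
}}

```text
time: 32.0
tcp_pos: [0.4693, -0.1907, 0.0365]
ee_rot: [2.373, 2.058, -0.0]
wrist_force: [0.7, 0.0, 0.3]
finger_gap: 1.0
grasp_force: 0.0
```

Emit:
{"op": "carry_out", "data": {
  "plan": [
    {"slide": [0, 0, -0.02], "spin": 0, "gripper": 1},
    {"slide": [0, 0, -0.06], "spin": 0, "gripper": 1},
    {"slide": [0, 0, -0.11], "spin": 0, "gripper": 1},
    {"slide": [0, 0, -0.16], "spin": 0, "gripper": 1},
    {"slide": [0, 0, -0.16], "spin": 0, "gripper": 1}
  ]
}}

```text
time: 32.5
tcp_pos: [0.4715, -0.1919, 0.2015]
ee_rot: [2.368, 2.054, 0.008]
wrist_force: [-0.6, -0.2, -0.8]
finger_gap: 1.0
grasp_force: 0.0
```

Emit:
{"op": "carry_out", "data": {
  "plan": [
    {"slide": [0, 0, 0], "spin": 0, "gripper": 1},
    {"slide": [0, 0, 0], "spin": 0, "gripper": 1}
  ]
}}

```text
time: 32.7
tcp_pos: [0.4688, -0.1901, 0.1957]
ee_rot: [-2.372, -2.058, 0.001]
wrist_force: [0.3, -0.6, -0.7]
finger_gap: 1.0
grasp_force: 0.0
```

```bash
python3 go.py .6275 .3057 .195 .115
```

```text
slide [0.5132 0.0873 0.0008] spin -0.2562 alt 2.885 yang -0.141 q [-0.1702  0.4506  0.6245  2.1566 -0.4298  0.6578  0.6124] t 32.7 F [ 0.3342 -0.6391 -0.7424] tcp [ 0.4688 -0.1901  0.1957]
```

Emit:
{"op": "carry_out", "data": {
  "plan": [
    {"slide": [0.24, 0.0405, 0], "spin": 0, "gripper": 1},
    {"slide": [0.24, 0.0405, 0], "spin": 0, "gripper": 1},
    {"slide": [0.24, 0.0405, 0], "spin": 0, "gripper": 1},
    {"slide": [0.24, 0.0405, 0], "spin": 0, "gripper": 1},
    {"slide": [0.24, 0.0405, 0], "spin": 0, "gripper": 1}
  ]
}}

```text
time: 33.2
tcp_pos: [0.543, 0.0436, 0.1947]
ee_rot: [-2.371, -2.058, 0.004]
wrist_force: [0.9, -0.3, -0.5]
finger_gap: 1.001
grasp_force: 0.0
```

Emit:
{"op": "carry_out", "data": {
  "plan": [
    {"slide": [0.24, 0.0405, 0], "spin": 0, "gripper": 1},
    {"slide": [0.24, 0.0405, 0], "spin": 0, "gripper": 1},
    {"slide": [0.24, 0.0405, 0], "spin": 0, "gripper": 1},
    {"slide": [0.24, 0.0405, 0], "spin": 0, "gripper": 1},
    {"slide": [0.24, 0.0405, 0], "spin": 0, "gripper": 1}
  ]
}}

```text
time: 33.7
tcp_pos: [0.6169, 0.2756, 0.194]
ee_rot: [-2.372, -2.059, 0.005]
wrist_force: [0.5, -0.4, 0.6]
finger_gap: 1.002
grasp_force: 0.0
```

Emit:
{"op": "carry_out", "data": {
  "plan": [
    {"slide": [0.0332, 0.0063, 0], "spin": -0.128, "gripper": 1},
    {"slide": [0.0332, 0.0063, 0.04], "spin": -0.256, "gripper": 1},
    {"slide": [0.0332, 0.0063, 0.08], "spin": -0.256, "gripper": 1},
    {"slide": [0.0332, 0.0063, 0.08], "spin": -0.256, "gripper": 1},
    {"slide": [0.0332, 0.0063, 0.08], "spin": -0.256, "gripper": 1}
  ]
}}

```text
time: 34.2
tcp_pos: [0.6279, 0.3038, 0.1152]
ee_rot: [-2.093, -2.342, 0.005]
wrist_force: [0.9, 0.3, 0.8]
finger_gap: 1.003
grasp_force: 0.0
```

```bash
python3 go.py .6275 .3057 .02 .115
```

```text
slide [0.0021 0.0001 0.0952] spin -0.0026 alt 3.139 yang 0.112 q [-0.8455  0.7533  0.5209  1.7761 -0.5182  0.7561  0.0578] t 34.2 F [0.9453 0.3095 0.8334] tcp [0.6279 0.3038 0.1152]
```

Emit:
{"op": "carry_out", "data": {
  "plan": [
    {"slide": [0.0015, 0, 0.04], "spin": 0, "gripper": 1},
    {"slide": [0.0015, 0, 0.08], "spin": 0, "gripper": 1},
    {"slide": [0.0015, 0, 0.095], "spin": 0, "gripper": 1},
    {"slide": [0.0015, 0, 0.095], "spin": 0, "gripper": 1},
    {"slide": [0.0015, 0, 0.095], "spin": 0, "gripper": 0.2}
  ]
}}

```text
time: 34.7
tcp_pos: [0.6294, 0.3064, 0.0234]
ee_rot: [2.091, 2.343, 0.003]
wrist_force: [0.6, 0.6, 1.1]
finger_gap: 0.857
grasp_force: 0.0
```

Emit:
{"op": "carry_out", "data": {
  "plan": [
    {"slide": [0, 0, 0], "spin": 0, "gripper": 0.2},
    {"slide": [0, 0, 0], "spin": 0, "gripper": 0.2},
    {"slide": [0, 0, 0], "spin": 0, "gripper": 0.2},
    {"slide": [0, 0, 0], "spin": 0, "gripper": 0.2},
    {"slide": [0, 0, 0], "spin": 0, "gripper": 0.2}
  ]
}}

```text
time: 35.2
tcp_pos: [0.6289, 0.307, 0.0237]
ee_rot: [2.091, 2.344, 0.004]
wrist_force: [-1.3, -0.4, 8.5]
finger_gap: 0.551
grasp_force: 63.1
```

Emit:
{"op": "carry_out", "data": {
  "plan": [
    {"slide": [0, 0, -0.03], "spin": 0, "gripper": 0.2},
    {"slide": [0, 0, -0.08], "spin": 0, "gripper": 0.2},
    {"slide": [0, 0, -0.13], "spin": 0, "gripper": 0.2},
    {"slide": [0, 0, -0.16], "spin": 0, "gripper": 0.2},
    {"slide": [0, 0, -0.16], "spin": 0, "gripper": 0.2}
  ]
}}

```text
time: 35.7
tcp_pos: [0.6305, 0.307, 0.1875]
ee_rot: [2.089, 2.342, 0.013]
wrist_force: [0.0, -1.0, -2.8]
finger_gap: 0.546
grasp_force: 63.5
```

Emit:
{"op": "carry_out", "data": {
  "plan": [
    {"slide": [0, 0, 0], "spin": 0, "gripper": 0.2},
    {"slide": [0, 0, 0], "spin": 0, "gripper": 0.2}
  ]
}}

```text
time: 35.9
tcp_pos: [0.6269, 0.3066, 0.1802]
ee_rot: [-2.09, -2.344, 0.003]
wrist_force: [-0.8, -0.6, -3.5]
finger_gap: 0.553
grasp_force: 63.5
```

```bash
python3 go.py .4794 -.1194 .18 -.142
```

```text
slide [-0.4063 -0.1953  0.0008] spin 0.2566 alt -2.885 yang 0.115 q [-0.8831  0.6844  0.5769  1.7344 -0.4698  0.8667  0.0168] t 35.9 F [-0.7814 -0.5958 -3.4645] tcp [0.6269 0.3066 0.1802]
```

Emit:
{"op": "carry_out", "data": {
  "plan": [
    {"slide": [-0.04, -0.0192, 0], "spin": 0, "gripper": 0.2},
    {"slide": [-0.08, -0.0384, 0], "spin": 0, "gripper": 0.2},
    {"slide": [-0.12, -0.0576, 0], "spin": 0, "gripper": 0.2},
    {"slide": [-0.16, -0.0768, 0], "spin": 0, "gripper": 0.2},
    {"slide": [-0.2, -0.096, 0], "spin": 0, "gripper": 0.2}
  ]
}}

```text
time: 36.4
tcp_pos: [0.5538, 0.0953, 0.1801]
ee_rot: [-2.09, -2.344, 0.004]
wrist_force: [0.5, -0.9, -3.3]
finger_gap: 0.55
grasp_force: 63.4
```

Emit:
{"op": "carry_out", "data": {
  "plan": [
    {"slide": [-0.04, -0.0195, 0], "spin": 0.05, "gripper": 0.2},
    {"slide": [-0.08, -0.039, 0], "spin": 0.1, "gripper": 0.2},
    {"slide": [-0.12, -0.0585, 0], "spin": 0.15, "gripper": 0.2},
    {"slide": [-0.165, -0.079, 0], "spin": 0.21, "gripper": 0.2},
    {"slide": [-0.2063, -0.0993, 0], "spin": 0.257, "gripper": 0.2}
  ]
}}

```text
time: 36.9
tcp_pos: [0.4788, -0.1211, 0.1805]
ee_rot: [-2.376, -2.054, 0.003]
wrist_force: [1.2, -0.3, -3.9]
finger_gap: 0.552
grasp_force: 63.4
```

Emit:
{"op": "carry_out", "data": {
  "plan": [
    {"slide": [0, 0, 0], "spin": 0, "gripper": 0.2},
    {"slide": [0, 0, 0.03], "spin": 0, "gripper": 0.2},
    {"slide": [0, 0, 0.06], "spin": 0, "gripper": 0.2},
    {"slide": [0, 0, 0.06], "spin": 0, "gripper": 0.2},
    {"slide": [0, 0, 0.06], "spin": 0, "gripper": 0.2}
  ]
}}

```text
time: 37.4
tcp_pos: [0.4797, -0.1194, 0.121]
ee_rot: [-2.373, -2.056, 0.003]
wrist_force: [-0.9, -0.4, -3.0]
finger_gap: 0.548
grasp_force: 63.5
```

```bash
python3 go.py .4794 -.1194 .0285 -.142
```

```text
slide [-0.     -0.      0.0925] spin -0.0011 alt 3.14 yang -0.143 q [-0.2149  0.5523  0.4984  2.2394 -0.5765  0.477   0.6003] t 37.4 F [-0.8604 -0.41   -2.9819] tcp [ 0.4797 -0.1194  0.121 ]
```

Emit:
{"op": "carry_out", "data": {
  "plan": [
    {"slide": [0, 0, 0.04], "spin": 0, "gripper": 0.2},
    {"slide": [0, 0, 0.07], "spin": 0, "gripper": 0.2},
    {"slide": [0, 0, 0.085], "spin": 0, "gripper": 0.2},
    {"slide": [0, 0, 0.09], "spin": 0, "gripper": 0.2},
    {"slide": [0, 0, 0.09], "spin": 0, "gripper": 0.2}
  ]
}}

```text
time: 37.9
tcp_pos: [0.4808, -0.1195, 0.0319]
ee_rot: [2.374, 2.057, 0.0]
wrist_force: [0.2, 0.1, -2.8]
finger_gap: 0.548
grasp_force: 63.5
```

Emit:
{"op": "carry_out", "data": {
  "plan": [
    {"slide": [0, 0, 0.0005], "spin": 0, "gripper": 0.2},
    {"slide": [0, 0, 0.001], "spin": 0, "gripper": 0.2},
    {"slide": [0, 0, 0.001], "spin": 0, "gripper": 0.2}
  ]
}}

```text
time: 38.2
tcp_pos: [0.4808, -0.1193, 0.0313]
ee_rot: [2.373, 2.057, 0.001]
wrist_force: [0.3, -0.2, -3.1]
finger_gap: 0.55
grasp_force: 63.5
```

Emit:
{"op": "carry_out", "data": {
  "plan": [
    {"slide": [0, 0, 0.001], "spin": 0, "gripper": 0.2},
    {"slide": [0, 0, 0.002], "spin": 0, "gripper": 0.2},
    {"slide": [0, 0, 0.002], "spin": 0, "gripper": 0.2}
  ]
}}

```text
time: 38.5
tcp_pos: [0.4805, -0.1194, 0.0287]
ee_rot: [2.374, 2.057, 0.001]
wrist_force: [0.1, 1.0, 0.9]
finger_gap: 0.551
grasp_force: 64.1
```

Emit:
{"op": "carry_out", "data": {
  "plan": [
    {"slide": [0, 0, 0], "spin": 0, "gripper": 1},
    {"slide": [0, 0, 0], "spin": 0, "gripper": 1},
    {"slide": [0, 0, 0], "spin": 0, "gripper": 1},
    {"slide": [0, 0, 0], "spin": 0, "gripper": 1},
    {"slide": [0, 0, 0], "spin": 0, "gripper": 1}
  ]
}}

```text
time: 39.0
tcp_pos: [0.4803, -0.1194, 0.0285]
ee_rot: [2.374, 2.057, 0.0]
wrist_force: [0.4, -0.4, -0.2]
finger_gap: 0.998
grasp_force: 0.0
```

Emit:
{"op": "carry_out", "data": {
  "plan": [
    {"slide": [0, 0, -0.02], "spin": 0, "gripper": 1},
    {"slide": [0, 0, -0.06], "spin": 0, "gripper": 1},
    {"slide": [0, 0, -0.11], "spin": 0, "gripper": 1},
    {"slide": [0, 0, -0.16], "spin": 0, "gripper": 1},
    {"slide": [0, 0, -0.2], "spin": 0, "gripper": 1}
  ]
}}

```text
time: 39.5
tcp_pos: [0.4801, -0.1196, 0.2309]
ee_rot: [2.374, 2.056, 0.0]
wrist_force: [0.6, 0.2, -0.2]
finger_gap: 1.002
grasp_force: 0.0
```

Emit:
{"op": "carry_out", "data": {
  "plan": [
    {"slide": [0.04, 0.2, 0], "spin": 0, "gripper": 1},
    {"slide": [0.04, 0.2, 0], "spin": 0, "gripper": 1},
    {"slide": [0.04, 0.2, 0], "spin": 0, "gripper": 1},
    {"slide": [0.04, 0.2, 0], "spin": 0, "gripper": 1},
    {"slide": [0.04, 0.2, 0], "spin": 0, "gripper": 1}
  ]
}}

```text
time: 40.0
tcp_pos: [0.6892, -0.1062, 0.2272]
ee_rot: [2.369, 2.061, 0.001]
wrist_force: [0.1, 0.7, -0.2]
finger_gap: 0.998
grasp_force: 0.0
```

```bash
python3 - <<'E'
from go import *
im=bot.capture("side")
a=im[90:300,230:430,::-1];cv2.imwrite("pics/c10.png",cv2.resize(a,None,fx=2.85,fy=2.85,interpolation=2))
E
```

```text
(no output)
```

View pics/c10.png

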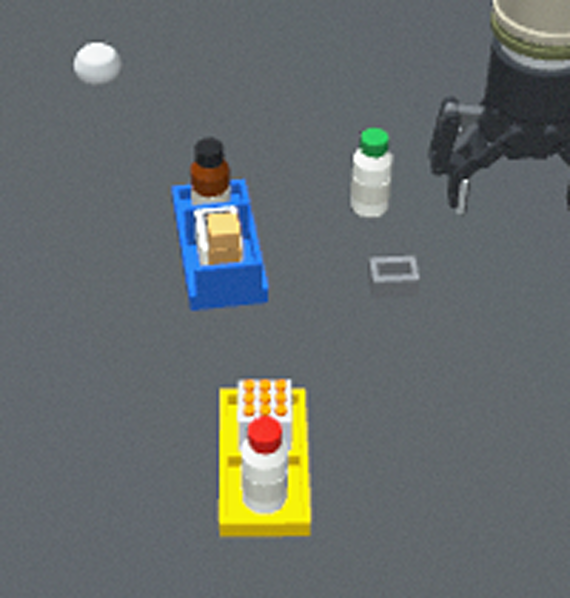

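Both kits are in place: amber bottle at (210,170), the wedge and cartridge at (220,235), the cooling block at (265,400) and the red-capped bottle at (265,465). The green-capped bottle and the mouse haven't moved.

```bash
python3 -c "
from bench import bot
print(bot.job_done())"
```

```text
the job is handed in; nothing more can be done
None
```

Both kits are made up and handed in at about 40 s of the 112 s allowed: the cartridge is locked by the wedge (pushed in at about 16 N) with the amber bottle in the blue carrier, and the red-capped bottle and cooling block are in the yellow one.

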